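Put a light-sensitive bottle into a chest whose lid has a locking stay

TASK

Put the dropper bottle with the blue tip into the grey storage chest: raise the blue lid until its folding stay locks and let the lid stand on it by itself, then set the bottle upright on the chest floor. Then break the stay by pushing its red elbow knob back, away from you and down, and lower the lid gently until it is fully shut, never letting it drop. Leave the other things where they are.

Things in the scene. Friction and masses are not known exactly. Their poses are not given: they have to be found in the camera images.
- chest: grey open-topped storage chest fixed to the worktop, outside 180 mm deep (x) x 240 mm wide (y) x 90 mm high, walls and floor 6 mm. Origin: centre of its underside. Its x points away from the front (from the handle to the hinge), y to the left, z up. It carries the lid, and the folding stay outside its right (-y) wall.
- chest_floor (a point): centre of the chest's inner floor (168 x 228 mm), 6 mm over the worktop; axes as the chest's.
- lid_hinge (a point): middle of the lid's hinge axis (along the chest's y), at x 94, z 96 mm in the chest frame. It sits on the lid and its axes turn with the lid.
- lid_handle (a point): middle of the lid's handle, a round dark steel bar 12 mm thick, 126 mm long, parallel to the hinge, 228 mm from its axis, 34 mm clear of the lid's front edge, on two posts 110 mm apart. Lid shut: it sticks out level in front, 96 mm over the worktop. Axes turn with the lid. Pinch it from above, fingers before and behind; the bar turns in the grip as the lid swings.
- chest_lid (a joint): angle of the blue lid (184 x 240 x 12 mm plate, about 0.6 kg), 0 shut, growing as its front rises about the hinge. The straight stay stops it at 1.222 rad; locked, it rests at about 1.195. Lifting takes about 5 N at the handle. With the stay broken, hinge friction holds it above about 0.9 rad; lower down it may drop and slam if let go.
- stay (a joint): unfolding of the stay's elbow (two 77 mm links): 0 folded (lid shut), 2.63 straight, 2.98 at its stop = locked. A weak spring snaps it from straight to the stop when the lid is pulled up firmly against the straight stay (8 N), then eased off. Locked, it holds the lid up. A push on the knob of 2 to 5 N over 25 to 35 mm breaks it; below 2.3 it stays broken, nearer to straight it snaps back.
- stay_elbow (a point): middle of the stay's red elbow knob, 22 mm across, 26 mm long along the chest's y, 149 mm right of the chest's middle. Lid shut: it hangs beside the wall. Stay locked: 92 mm before the hinge axis, 39 mm above it; a push along the chest's +x and 36 degrees below level breaks it. The raised lid stands just behind and above, so lean the tool back to the front.
- bottle_blue_mid (a point): centre, half-way up, of the small white dropper bottle with the blue tip: 24 mm across up to 40 mm high, then a 16 mm tip, 67 mm in all, 60 g; z is its own axis. Loose, standing on the worktop to the right of the chest.
- bottle_white_mid (a point): the same point of the like bottle with the white tip, which is not to be moved.
- tape_roll: roll of tan adhesive tape lying flat, 94 mm across, 48 mm high, origin under its centre, to the left of the chest; leave it.
- timer: small white timer, 32 x 66 x 62 mm, origin under its centre, to the left of the chest; leave it.

How it is judged:
On the way, in this order (a step that is already met when the one before it is completed fails the run):
1. the lid stands by itself on the locked stay (stay over 2.85, lid over 1.1 rad), not touched by the fingers (value of joint stay above 2.85 rad and value of joint chest_lid above 1.1 rad and contact force between the fingers and chest_lid below 0.2 N), for 0.3 s.
2. with the stay still locked, the blue-tipped bottle stands upright (within 0.15 rad) on the chest floor, let go (value of joint stay above 2.85 rad and value of joint chest_lid above 1.1 rad and x of bottle_blue_mid in the frame of chest between -0.08 and 0.08 m and y of bottle_blue_mid in the frame of chest between -0.11 and 0.11 m and z of bottle_blue_mid in the frame of chest below 0.046 m and angle between bottle_blue_mid's own z axis and vertical below 0.15 rad and contact force between the fingers and bottle_blue below 0.1 N and linear speed of bottle_blue below 0.02 m/s), for 0.2 s.
3. the stay is broken (under 2.45) while the lid is still up (over 0.7 rad) (value of joint stay below 2.45 rad and value of joint chest_lid above 0.7 rad), for 0.1 s.
At the end, for the whole second after the job is handed in: The lid is shut (under 0.04 rad) and the blue-tipped bottle stands at rest upright (within 0.15 rad) on the chest floor; the stay was locked with the lid standing on it while the bottle went in, and broken afterwards with the lid still up (value of joint chest_lid below 0.04 rad and x of bottle_blue_mid in the frame of chest between -0.08 and 0.08 m and y of bottle_blue_mid in the frame of chest between -0.11 and 0.11 m and z of bottle_blue_mid in the frame of chest below 0.046 m and angle between bottle_blue_mid's own z axis and vertical below 0.15 rad and linear speed of bottle_blue below 0.02 m/s); the robot touches nothing.
It fails at once if the lid drops or slams (closing faster than 1.5 rad/s) (velocity of joint chest_lid below -1.5 rad/s).
It fails at once if the white-tipped bottle is moved by more than 30 mm (distance of bottle_white_mid from where it was at the start of the episode above 0.03 m).
It fails at once if the tape roll is moved by more than 30 mm (distance of tape_roll from where it was at the start of the episode above 0.03 m).
It fails at once if the timer is moved by more than 30 mm (distance of timer from where it was at the start of the episode above 0.03 m).
It also fails if it takes over 72 s, if anything falls off the work surface, if the arm or the gripper's body presses on something with over 40 N, if the wrist force passes 120 N, or if a joint passes its speed limit or range.

ROBOT

A 6-joint arm with a two-finger parallel gripper is mounted at the origin on a cart in front of the work surface, level with it; the furniture and walls round the work are solid. World frame = base frame: x ahead of the robot, y to its left, z up, the work surface at z = 0. Lengths are in m, angles in rad, forces in N, time in s.
With the tool pointing down it reaches from about 0.425 to 0.95 m from the base axis. Payload 3.5 kg.
Tool frame: the origin (TCP) lies midway between the tips of the shut fingers; the grasp point (between the pads) lies 19 mm behind it; x points along the fingers, y is the direction in which the jaws open and shut, and the axes are right-handed (so a half turn about x gives the same grasp; the last joint's range is limited). The gripper opens to 85 mm and grips with 20 to 120 N. Pads are 22 mm wide; open, the fingers measure 114 mm over their backs; the gripper's body (76 mm by 85 mm) begins 54 mm behind the grasp point. The pads swing forward as they close: fully open they stand 13 mm farther back than shut.
Start: joints at [1.048, 0.286, 1.577, -0, 1.279, -0.15], TCP at [0.246, 0.629, 0.231] pointing down, gripper open.
Joint ranges: [-2.77, 2.77], [-0.9, 2.22], [0.21, 2.48], [-1.53, 4.67], [0.24, 2.81], [-2.84, 2.84]. Speed limits (rad/s): [2.79, 2.79, 3.14, 3.14, 3.14, 3.14].

INTERFACE

Orientations are given as a unit quaternion [x, y, z, w].
In Python, from plant import ctrl, vision gives the robot as it stands. The module is installed in compiled form; this text tells all that it offers.
- The arm moves only by the tool play_rows, never from a script. Its arguments are lists of equal length, an entry for each row: "claw": the closure in counts, from 0 (fully open) to 255 (shut); "travel": the shift along the tool's x, y, z in m, a list of three; "dr": the turn, a rotation vector about the tool's x, y, z in rad, a list of three. In form: {"claw": [claw, ...], "travel": [[tx, ty, tz], ...], "dr": [[wx, wy, wz], ...]}. A call has 1 to 20 rows; each row is the pose to reach, as a shift and turn from the pose measured when the call began, along the tool's axes at that moment; what a row does not reach only later rows make up. A row lasts 1/10 s, in which the tool goes at most 50 mm and 8.59 degrees, less where a joint would pass 70% of its speed; a pose out of reach is approached as far as the arm can. A call with a gripper value outside its range is refused whole. The fingers move at their own pace and stop on an object; "force" is the grip in N (left out, the last holds). Time passes only in rows, so rows that repeat a pose let the fingers close. It gives the time, the measured TCP pose, the force and the opening at its end, in the units of the state.
- ctrl.get_state(): the state, without advancing time (a new reading comes with each control period).
- vision.read_camera(name): name is "scene" or "top" or "wrist"; returns a dict with "img" (480x640x3 uint8, red, green, blue), "range_z" (480x640 float32, m along the optical axis (not along the pixel's ray), 0 where there is no reading), "K" (3x3 intrinsics, pixels), "world_to_cam" (4x4, takes a point from world to camera coordinates). Camera axes: x right, y up, looking along -z (the intrinsics and any distortion apply to the point x, -y, -z); pixel columns grow to the right and rows downward; lengths in m; the calibration is good to about 2 mm. A picture is of the moment at which its call begins.
- ctrl.sign_off(): hands the job in, once; it reports no verdict.
The state is a dict: "time": time; "qpos": joint angles; "dq": joint speeds; "joint_efforts": joint torques, N m; "eef_pos": TCP position; "tcp_rot": TCP orientation; "contact_force": force on the tool from outside, world axes, zero at the start; "wrist_torque": the same for the moment, N m; "opening": opening from 0.0 (shut) to 1.0 (fully open).
Only numpy, scipy, OpenCV 4.12 (cv2) and the standard library are available. Lean on these libraries where they do the work, as an engineer would, in place of code of your own. Each camera call takes 0.05 s, during which the arm holds its last target.

## Working session

There is one attempt and no reset: what is moved stays moved. The work goes in short steps, Python scripts to look and compute and a tool call to move; the robot and the scene stay as the last step left them, time stands still between calls to the robot, and variables do not carry over. Pictures are saved under pics/ and viewed, and the job is handed in when it is done.

Besides the shell and the picture viewer there is one more tool, called after ">>>" by a JSON object that holds its "op" and its "data". play_rows: Moves the arm, as the interface text tells. Its arguments: {"type":"object","properties":{"claw":{"type":"array","items":{"type":"number"}},"travel":{"type":"array","items":{"type":"array","items":{"type":"number"}}},"dr":{"type":"array","items":{"type":"array","items":{"type":"number"}}},"force":{"type":"number"}},"required":["claw","travel","dr"]}

```bash
mkdir -p pics
python3 - <<'E'
from plant import ctrl, vision
import cv2,numpy as np
s=ctrl.get_state()
for k,v in s.items(): print(k,np.round(v,4))
for n in("scene","top"):
    r=vision.read_camera(n); cv2.imwrite(f"pics/{n}0.png",r["img"][:,:,::-1]); print(n,r["K"],np.round(r["world_to_cam"],4).tolist())
    np.savez(f"{n}0.npz",**r)
E
```

```text
time 0.0
qpos [ 1.048   0.2872  1.5782 -0.      1.2786 -0.15  ]
dq [-0.0006  0.0005 -0.0016  0.0014  0.0004 -0.0001]
joint_efforts [ 8.00000e-04 -4.05981e+01 -2.92625e+01 -1.00000e-04  5.70000e-03
  0.00000e+00]
eef_pos [0.2455 0.6281 0.2299]
tcp_rot [ 0.1302  0.6951 -0.1319  0.6946]
contact_force [-0.2243  0.357   0.6292]
wrist_torque [ 0.0015 -0.0178 -0.0135]
opening 0.9994
scene [[556.16960464   0.         316.79982894]
 [  0.         556.16960464 238.63368091]
 [  0.           0.           1.        ]] [[0.821, -0.5708, -0.0133, -0.4932], [0.3806, 0.5298, 0.7579, -0.2469], [-0.4256, -0.6273, 0.6523, -1.0751], [0.0, 0.0, 0.0, 1.0]]
top [[593.9966062    0.         314.61954244]
 [  0.         593.9966062  241.58486539]
 [  0.           0.           1.        ]] [[0.0219, -0.9998, 0.0031, -0.0348], [0.9793, 0.022, 0.2014, -0.5715], [-0.2014, -0.0014, 0.9795, -1.4302], [0.0, 0.0, 0.0, 1.0]]
```

View pics/scene0.png

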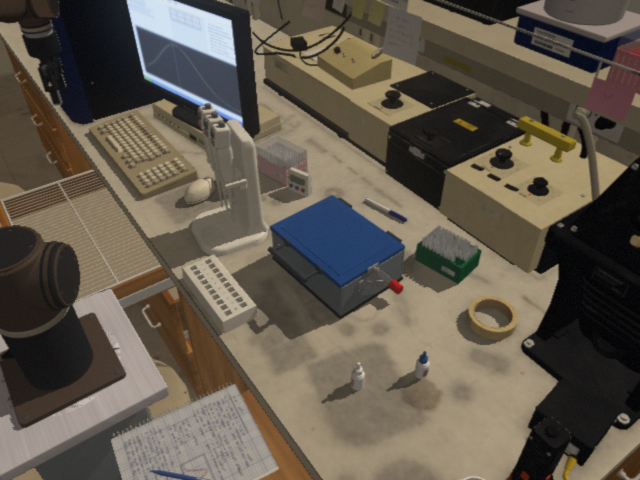

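View pics/top0.png

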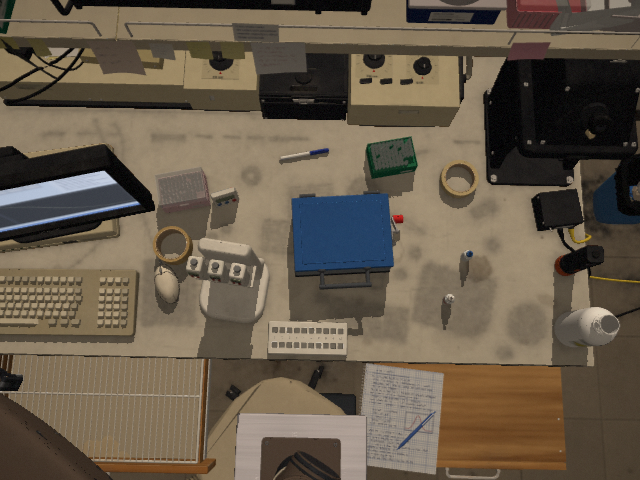

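The scene view shows the shut chest with its blue lid, with the red knob at (397,286). The blue-tip bottle is at (422,363) and the white-tip one at (358,376). In the top view the lid spans (292–393, 195–272), the handle is at y≈280, the blue bottle is at (468,254) and the white one at (449,298).

```bash
cat > h.py <<'E'
import numpy as np,cv2
def ray(r,u,v):
    K=r["K"];T=r["world_to_cam"];R=T[:3,:3];c=-R.T@T[:3,3]
    d=np.array([(u-K[0,2])/K[0,0],-(v-K[1,2])/K[1,1],-1.0]);return c,R.T@d
def onz(r,u,v,z):
    c,d=ray(r,u,v);return c+d*(z-c[2])/d[2]
def deproj(r,u,v):
    c,d=ray(r,u,v);return c+d*r["range_z"][int(round(v)),int(round(u))]
def proj(r,p):
    T=r["world_to_cam"];q=T[:3,:3]@np.asarray(p)+T[:3,3];K=r["K"]
    return K[0,0]*q[0]/-q[2]+K[0,2],K[1,1]*-q[1]/-q[2]+K[1,2]
def cross(ra,a,rb,b):
    c1,d1=ray(ra,*a);c2,d2=ray(rb,*b)
    t=np.linalg.lstsq(np.c_[d1,-d2],c2-c1,rcond=None)[0]
    p,q=c1+d1*t[0],c2+d2*t[1];return (p+q)/2,np.linalg.norm(p-q)
def cloud(r):
    v,u=np.mgrid[:480,:640];K=r["K"];T=r["world_to_cam"];R=T[:3,:3];c=-R.T@T[:3,3]
    d=np.stack([(u-K[0,2])/K[0,0],-(v-K[1,2])/K[1,1],-np.ones(u.shape)],-1)
    return c+(d@R)*r["range_z"][...,None]
E
python3 - <<'E'
from h import *
np.set_printoptions(precision=4,suppress=True)
t=dict(np.load("top0.npz"));s=dict(np.load("scene0.npz"))
def comps(r,name):
    hsv=cv2.cvtColor(r["img"],cv2.COLOR_RGB2HSV)
    out={}
    for c,(lo,hi) in dict(blue=((100,120,50),(125,255,255)),red=((0,150,100),(6,255,255))).items():
        m=cv2.inRange(hsv,lo,hi);n,l,st,ce=cv2.connectedComponentsWithStats(m)
        for i in range(1,n):
            if st[i,4]>8: print(name,c,st[i],ce[i],deproj(r,*ce[i]))
    return hsv
hv=comps(t,"top");comps(s,"scene")
m=cv2.inRange(hv,(100,120,50),(125,255,255));m[:185]=0;m[:,400:]=0
cn=max(cv2.findContours(m,0,2)[0],key=cv2.contourArea)
box=cv2.boxPoints(cv2.minAreaRect(cn))
ap=cv2.approxPolyDP(cn,6,True)[:,0]
for p in ap: print(p,onz(t,*p,0.102))
P=cloud(t)
sel=P[m>0];print("lid z",np.median(sel[:,2]))
Q=sel[abs(sel[:,2]-np.median(sel[:,2]))<.008][:,:2].astype(np.float32)
print(cv2.minAreaRect(Q))
for (u0,u1,v0,v1) in [(460,476,246,276),(440,458,290,325),(268,350,318,360),(310,375,265,290),(196,272,235,325)]:
    q=P[v0:v1,u0:u1].reshape(-1,3);q=q[q[:,2]>.02]; print((u0,v0),len(q),q.min(0),q.max(0),np.median(q,0))
E
```

```text
top blue [310 149  19   6  59] [318.9153 151.2373] [ 0.8286 -0.0282  0.0102]
top blue [629 186   4  12  30] [630.4    190.8333] [ 0.9279 -1.1912 -0.6063]
top blue [ 292  194  101   78 7117] [341.5872 232.1338] [ 0.589  -0.0876  0.098 ]
top blue [467 251   6   5  20] [469.3  253.45] [ 0.55   -0.4082  0.0613]
top blue [399 414  33  34  74] [412.9189 432.9324] [ 0.1034 -0.286  -0.0808]
top red [393 215  10   7  59] [397.7627 217.5424] [ 0.6409 -0.2321  0.0502]
scene blue [153  81  50  25  97] [176.7732  93.5979] [0.573  0.6943 0.1277]
scene blue [218 112  13   8  35] [224.0571 115.7714] [0.6232 0.4853 0.1285]
scene blue [ 271  196  133   92 6141] [337.1742 239.5716] [ 0.583  -0.1043  0.1033]
scene blue [393 213  13   8  26] [399.     216.5385] [ 0.8264 -0.0374  0.0102]
scene blue [422 355   5   7  23] [424.     358.6957] [ 0.5502 -0.4164  0.0517]
scene blue [159 472  28   6  53] [172.3396 474.434 ] [ 0.092  -0.2781 -0.0814]
scene blue [188 477   7   3  11] [191.     477.9091] [ 0.1168 -0.3013 -0.0849]
scene red [631  52   9   3  12] [635.4167  52.9167] [ 0.9436 -0.4042  0.5231]
scene red [390 280  13  14  89] [396.7191 285.3596] [ 0.6389 -0.2402  0.0434]
[387 194] [ 0.6872 -0.1985  0.102 ]
[293 198] [0.6717 0.0335 0.102 ]
[295 270] [0.4923 0.0234 0.102 ]
[392 266] [ 0.5072 -0.2101  0.102 ]
lid z 0.10337451761002625
((0.5905437469482422, -0.08760017156600952), (0.18529635667800903, 0.2384592890739441), 4.327559947967529)
(460, 246) 92 [ 0.2723 -0.4221  0.0209] [ 0.5635 -0.0243  1.5161] [ 0.5499 -0.4069  0.04  ]
(440, 290) 92 [ 0.2723 -0.374   0.0244] [ 0.4509 -0.0243  1.5161] [ 0.4373 -0.3581  0.0414]
(268, 318) 2067 [ 0.2723 -0.1055  0.0201] [0.3756 0.0892 1.5161] [ 0.334  -0.0091  0.0331]
(310, 265) 840 [ 0.2723 -0.1747  0.0203] [ 0.5092 -0.0122  1.5161] [ 0.4971 -0.0873  0.1002]
(196, 235) 2915 [ 0.2723 -0.0243  0.02  ] [0.5339 0.2633 1.5161] [0.4747 0.1664 0.2625]
```

Run:
```python
import cv2
t=cv2.imread("pics/top0.png")[180:335,260:490];s=cv2.imread("pics/scene0.png")[190:400,260:480]
cv2.imwrite("pics/crop_t0.png",cv2.resize(t,None,fx=3.4,fy=3.4,interpolation=2));cv2.imwrite("pics/crop_s0.png",cv2.resize(s,None,fx=2.8,fy=2.8,interpolation=2))
```

```text
(no output)
```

View pics/crop_t0.png

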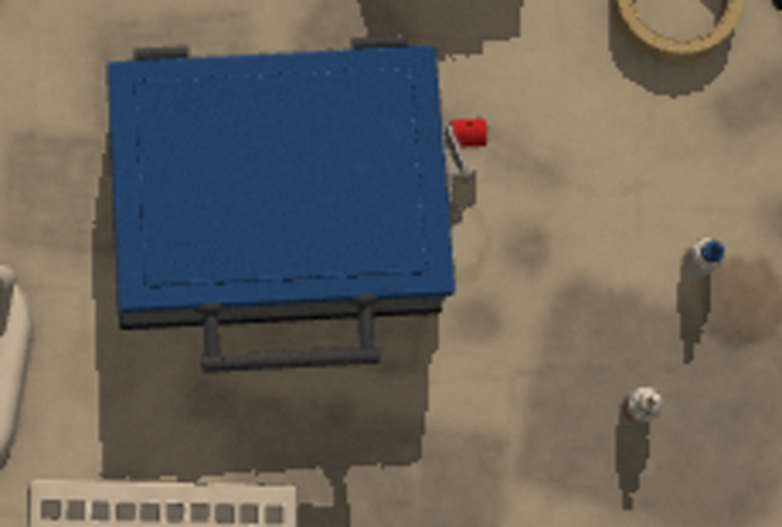

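View pics/crop_s0.png

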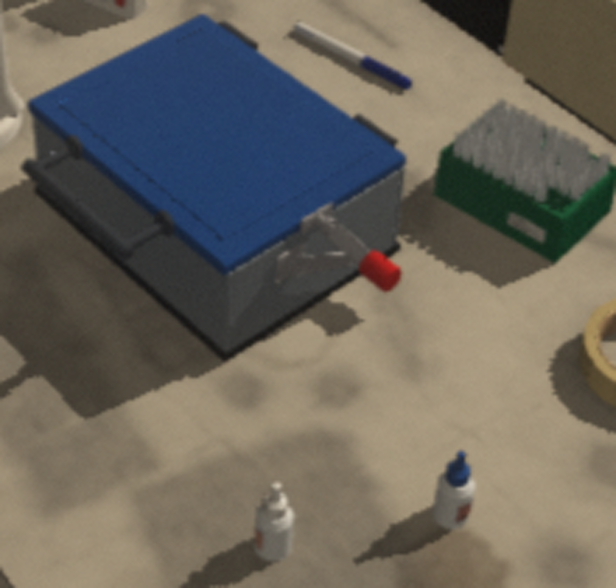

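The crops agree with that. The handle bar runs from about (320,287) to (372,285) in the top view, on two posts, and the bottles stand clear of each other. Next I fix the chest frame and the bottle position.

Run:
```python
from h import *
from scipy.spatial.transform import Rotation as Ro
np.set_printoptions(precision=4,suppress=True)
t=dict(np.load("top0.npz"));s=dict(np.load("scene0.npz"))
for n,z in (((320.3,287.4),.1),((371.8,284.7),.1)): print("bar end",onz(t,*n,.096))
# lines on lid contour
hv=cv2.cvtColor(t["img"],cv2.COLOR_RGB2HSV);m=cv2.inRange(hv,(100,120,50),(125,255,255));m[:185]=0;m[:,400:]=0
cn=max(cv2.findContours(m,0,1)[0],key=cv2.contourArea)[:,0]
W=np.array([onz(t,*p,.102) for p in cn]).astype(np.float32)[:,:2]
print(cv2.minAreaRect(W))
c=np.array([.590,-.0876])
for a in (3.3,3.6,3.9,4.3):
    R=Ro.from_euler('z',a,degrees=True).as_matrix()[:2,:2]; q=(W-c)@R
    for nm,i,sg in(("front",0,-1),("back",0,1),("left",1,1),("right",1,-1)):
        k=(sg*q[:,i]>(.08 if i==0 else .105))&(abs(q[:,1-i])<(.1 if i==0 else .075))
        f=np.polyfit(q[k,1-i],q[k,i],1);print(a,nm,f)
print("blue",cross(t,(469.3,253.45),s,(424,358.7)),"knob",cross(t,(397.8,217.5),s,(396.7,285.4)))
P=cloud(s)
for b in [(408,436,345,382),(345,372,358,395)]:
    q=P[b[2]:b[3],b[0]:b[1]].reshape(-1,3);q=q[(q[:,2]>.008)&(q[:,2]<.07)]
    print(len(q),q.min(0),q.max(0),np.median(q[q[:,2]<.04],0))
print(Ro.from_quat([ 0.1302,0.6951,-0.1319,0.6946]).as_matrix())
```

```text
bar end [ 0.4523 -0.0383  0.096 ]
bar end [ 0.4616 -0.162   0.096 ]Traceback (most recent call last):
  File "<stdin>", line 10, in <module>
cv2.error: OpenCV(4.12.0) /io/opencv/modules/imgproc/src/convhull.cpp:143: error: (-215:Assertion failed) total >= 0 && (depth == CV_32F || depth == CV_32S) in function 'convexHull'
```

Run:
```python
from h import *
from scipy.spatial.transform import Rotation as Ro
np.set_printoptions(precision=4,suppress=True)
t=dict(np.load("top0.npz"));s=dict(np.load("scene0.npz"))
hv=cv2.cvtColor(t["img"],cv2.COLOR_RGB2HSV);m=cv2.inRange(hv,(100,120,50),(125,255,255));m[:185]=0;m[:,400:]=0
cn=max(cv2.findContours(m,0,1)[0],key=cv2.contourArea)[:,0]
W=np.ascontiguousarray([onz(t,*p.astype(float),.102)[:2] for p in cn]).astype(np.float32)
print(cv2.minAreaRect(W))
c=np.array([.590,-.0876])
for a in (3.8,):
    R=Ro.from_euler('z',a,degrees=True).as_matrix()[:2,:2]; q=(W-c)@R
    for nm,i,sg in(("front",0,-1),("back",0,1),("left",1,1),("right",1,-1)):
        k=(sg*q[:,i]>(.08 if i==0 else .105))&(abs(q[:,1-i])<(.1 if i==0 else .075))
        f=np.polyfit(q[k,1-i],q[k,i],1);print(a,nm,f)
print("blue",cross(t,(469.3,253.45),s,(424,358.7)),"knob",cross(t,(397.8,217.5),s,(396.7,285.4)))
P=cloud(s)
for b in [(408,436,345,382),(345,372,358,395)]:
    q=P[b[2]:b[3],b[0]:b[1]].reshape(-1,3);q=q[(q[:,2]>.008)&(q[:,2]<.07)]
    print(len(q),q.min(0),q.max(0),np.median(q[q[:,2]<.04],0))
print(Ro.from_quat([ 0.1302,0.6951,-0.1319,0.6946]).as_matrix())
```

```text
((0.5895494818687439, -0.08760829269886017), (0.18376687169075012, 0.2380172461271286), 4.22292423248291)
3.8 front [-0.0106 -0.0902]
3.8 back [-0.0086  0.0898]
3.8 left [0.0004 0.1176]
3.8 right [ 0.0109 -0.1176]
blue (array([ 0.5537, -0.4129,  0.0449]), np.float64(0.001298168707279605)) knob (array([ 0.6449, -0.2343,  0.0349]), np.float64(1.96482896908868e-05))
266 [ 0.5386 -0.4258  0.0081] [ 0.5621 -0.4007  0.0681] [ 0.5444 -0.4188  0.0283]
260 [ 0.426  -0.3758  0.0082] [ 0.4521 -0.3522  0.0687] [ 0.4325 -0.3696  0.0291]
[[-0.0011  0.3642  0.9313]
 [-0.0022  0.9313 -0.3642]
 [-1.     -0.0025 -0.0002]]
```

```bash
cat >> h.py <<'E'
from scipy.spatial.transform import Rotation as Ro
YAW=np.radians(4.25);C=np.array([.592,-.0875,0]);RC=Ro.from_euler('z',YAW)
def ch(p): return C+RC.apply(p)      # chest->world
def unch(p): return RC.inv().apply(np.asarray(p)-C)
def tool(xdir,ydir):
    x=np.asarray(xdir,float);x/=np.linalg.norm(x);y=np.asarray(ydir,float);y-=x*(x@y);y/=np.linalg.norm(y)
    return Ro.from_matrix(np.c_[x,y,np.cross(x,y)])
def rel(st,pos,rot=None):
    R0=Ro.from_quat(st["tcp_rot"]);tr=R0.inv().apply(np.asarray(pos)-st["eef_pos"])
    dr=np.zeros(3) if rot is None else (R0.inv()*rot).as_rotvec()
    return np.round(tr,4),np.round(dr,4)
def handle(th,L=.228): return ch([.094-L*np.cos(th),0,.096+L*np.sin(th)])
E
python3 - <<'E'
from h import *
from plant import ctrl
t=dict(np.load("top0.npz"));P=cloud(t).reshape(-1,3)
for y0 in np.arange(-.3,.8,.1):
    k=(P[:,1]>y0)&(P[:,1]<y0+.1)&(P[:,0]>.2)&(P[:,0]<.7)&(P[:,2]<1);print(round(y0,1),P[k,2].max().round(3),P[k][P[k,2].argmax()].round(3))
s=ctrl.get_state()
D=tool([0,0,-1],RC.apply([1,0,0]))
for p in ([.42,.40,.42],[.46,.15,.42],[.458,-.098,.42],[.458,-.098,.20]): print(p,rel(s,p,D))
print(handle(0))
E
```

```text
-0.3 0.111 [ 0.589 -0.219  0.111]
-0.2 0.114 [ 0.602 -0.168  0.114]
-0.1 0.115 [ 0.544 -0.081  0.115]
0.0 0.116 [0.588 0.009 0.116]
0.1 0.327 [0.47  0.183 0.327]
0.2 0.325 [0.472 0.218 0.325]
0.3 0.446 [0.64  0.396 0.446]
0.4 0.564 [0.201 0.457 0.564]
0.5 0.49 [0.232 0.5   0.49 ]
0.6 0.381 [0.596 0.602 0.381]
0.7 0.187 [0.573 0.701 0.187]
[0.42, 0.4, 0.42] (array([-0.1897, -0.1493,  0.2455]), array([1.1238e+00, 9.0000e-04, 2.1000e-03]))
[0.46, 0.15, 0.42] (array([-0.1893, -0.3676,  0.3738]), array([1.1238e+00, 9.0000e-04, 2.1000e-03]))
[0.458, -0.098, 0.42] (array([-0.1888, -0.5993,  0.4623]), array([1.1238e+00, 9.0000e-04, 2.1000e-03]))
[0.458, -0.098, 0.2] (array([ 0.0312, -0.5988,  0.4624]), array([1.1238e+00, 9.0000e-04, 2.1000e-03]))
[ 0.45836848 -0.09743054  0.096     ]
```

>>> {"op": "play_rows", "data": {"claw": [0, 0, 0, 0, 0, 0, 0, 0, 0, 0, 0, 0, 0, 0, 0, 0, 0, 0, 0, 0], "travel": [[-0.05, -0.02, 0.03], [-0.1, -0.04, 0.07], [-0.14, -0.07, 0.11], [-0.18, -0.1, 0.16], [-0.205, -0.13, 0.21], [-0.205, -0.165, 0.245], [-0.205, -0.2, 0.27], [-0.205, -0.24, 0.295], [-0.205, -0.28, 0.32], [-0.205, -0.32, 0.345], [-0.205, -0.36, 0.37], [-0.205, -0.4, 0.388], [-0.205, -0.44, 0.405], [-0.205, -0.48, 0.42], [-0.205, -0.52, 0.435], [-0.205, -0.56, 0.45], [-0.19, -0.585, 0.46], [-0.15, -0.599, 0.462], [-0.1, -0.599, 0.462], [-0.05, -0.599, 0.462]], "dr": [[0, 0, 0], [0.05, 0, 0], [0.12, 0, 0], [0.2, 0, 0], [0.28, 0, 0], [0.36, 0, 0], [0.44, 0, 0], [0.52, 0, 0], [0.6, 0, 0], [0.68, 0, 0], [0.76, 0, 0], [0.84, 0, 0], [0.92, 0, 0], [1.0, 0, 0], [1.06, 0, 0], [1.12, 0, 0], [1.124, 0, 0], [1.124, 0, 0], [1.124, 0, 0], [1.124, 0, 0]]}}

```text
time: 2.1
eef_pos: [0.4574, -0.0987, 0.2796]
tcp_rot: [0.481, 0.517, -0.482, 0.518]
contact_force: [0.4, -0.6, 0.3]
opening: 0.994
```

>>> {"op": "play_rows", "data": {"claw": [160, 160, 160, 160, 160], "travel": [[0.03, 0, 0.0], [0.06, 0, 0], [0.08, 0, 0], [0.09, 0, 0], [0.09, 0, 0]], "dr": [[0, 0, 0], [0, 0, 0], [0, 0, 0], [0, 0, 0], [0, 0, 0]]}}

```text
time: 2.6
eef_pos: [0.4563, -0.0985, 0.1879]
tcp_rot: [0.481, 0.518, -0.483, 0.517]
contact_force: [-0.9, 0.9, 0.0]
opening: 0.373
```

Run:
```python
from h import *
from plant import ctrl,vision
s=ctrl.get_state();print(s["eef_pos"],s["qpos"],s["opening"])
for n in ("wrist","scene","top"):
    r=vision.read_camera(n);cv2.imwrite(f"pics/{n}1.png",r["img"][:,:,::-1]);np.savez(n+"1.npz",**r)
    print(proj(r,ch([-.134,.063,.096])),proj(r,ch([-.134,-.063,.096])))
s=ctrl.get_state();print(s["contact_force"])
D=tool([0,0,-1],RC.apply([1,0,0]));print(rel(s,[.458,-.098,.078],D))
```

```text
[ 0.45634617 -0.09849405  0.18789514] [-0.42927952 -0.14223678  2.11248781 -0.00225618  1.1740855  -0.50037616] 0.3727014061787285
(np.float64(321.23503780916457), np.float64(150.99905714648014)) (np.float64(321.3234713683467), np.float64(314.7817213197811))
(np.float64(268.7643370392241), np.float64(247.945010494595)) (np.float64(305.33500552387426), np.float64(280.17832340657617))
(np.float64(318.7654995880628), np.float64(286.7919125819702)) (np.float64(371.0572862204826), np.float64(284.0884374535844))
[ 0.21411664 -0.67864567 -0.0614005 ]
(array([ 0.1131, -0.0004, -0.0017]), array([-0.0021,  0.0035, -0.0021]))
```

View pics/wrist1.png

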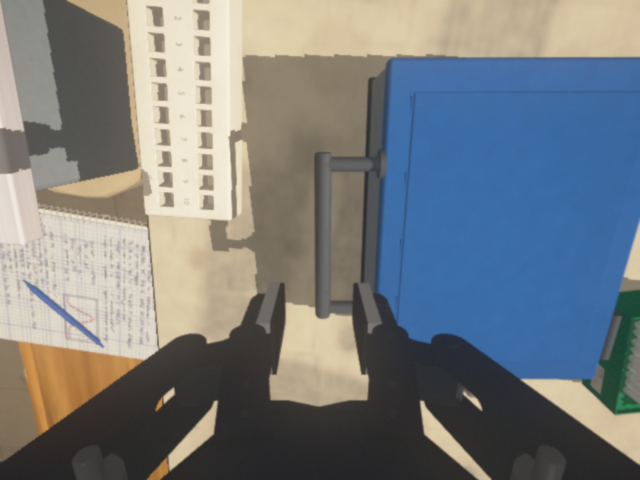

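View pics/scene1.png

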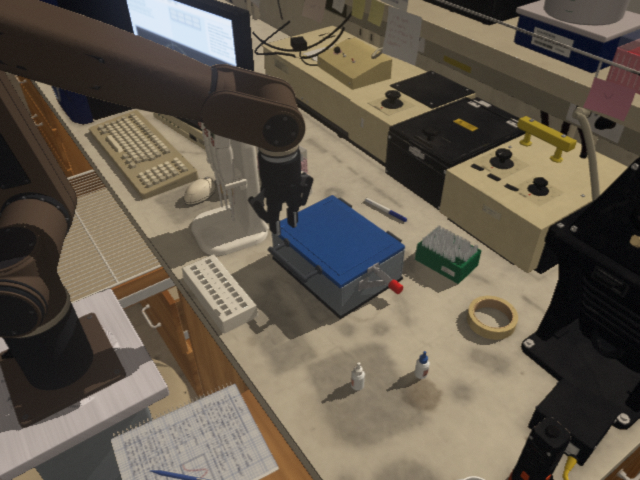

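The wrist view puts the bar at column ≈323, rows 153–317. I predicted 321 and 151–315, so the measurement is good to about 1.5 mm. The fingers straddle the bar, so I descend.

>>> {"op": "play_rows", "data": {"claw": [160, 160, 160, 160, 160, 160], "travel": [[0.03, 0.001, -0.001], [0.06, 0.001, -0.001], [0.085, 0.001, -0.001], [0.1, 0.001, -0.001], [0.112, 0.001, -0.001], [0.115, 0.001, -0.001]], "dr": [[0, 0, 0], [0, 0, 0], [0, 0, 0], [0, 0, 0], [0, 0, 0], [0, 0, 0]]}}

```text
time: 3.35
eef_pos: [0.4595, -0.0986, 0.0758]
tcp_rot: [0.481, 0.516, -0.482, 0.519]
contact_force: [-0.1, -0.3, 0.7]
opening: 0.37
```

>>> {"op": "play_rows", "data": {"claw": [255, 255, 255, 255, 255, 255], "travel": [[0, 0, 0], [0, 0, 0], [0, 0, 0], [0, 0, 0], [0, 0, 0], [0, 0, 0]], "dr": [[0, 0, 0], [0, 0, 0], [0, 0, 0], [0, 0, 0], [0, 0, 0], [0, 0, 0]], "force": 30}}

```text
time: 3.95
eef_pos: [0.4589, -0.099, 0.0767]
tcp_rot: [0.48, 0.517, -0.482, 0.519]
contact_force: [-5.2, -1.3, 2.2]
opening: 0.129
```

Run:
```python
from h import *
from plant import ctrl,vision
s=ctrl.get_state();print(s["eef_pos"],s["opening"],s["contact_force"],s["time"])
D=tool([0,0,-1],RC.apply([1,0,0]))
p0=handle(0)
for th in np.arange(0.1,1.25,.1): print(round(th,2),np.round(Ro.from_quat(s["tcp_rot"]).inv().apply(handle(th)-p0),4))
print(rel(s,s["eef_pos"],D)[1])
```

```text
[ 0.45887023 -0.09904312  0.07672857] 0.1293927007224824 [-5.21961826 -1.2535071   2.19826857] 3.95
0.1 [-0.0228  0.0011  0.0001]
0.2 [-0.0453  0.0045  0.0002]
0.3 [-0.0674  0.0102  0.0003]
0.4 [-0.0888  0.018   0.0003]
0.5 [-0.1093  0.0279  0.0004]
0.6 [-0.1288  0.0398  0.0005]
0.7 [-0.1469  0.0536  0.0005]
0.8 [-0.1636  0.0691  0.0006]
0.9 [-0.1786  0.0862  0.0006]
1.0 [-0.1919  0.1047  0.0007]
1.1 [-0.2032  0.1245  0.0007]
1.2 [-0.2126  0.1453  0.0007]
[-0.0011  0.0041  0.0004]
```

>>> {"op": "play_rows", "data": {"claw": [255, 255, 255, 255, 255, 255, 255, 255, 255, 255, 255, 255, 255, 255, 255, 255], "travel": [[-0.01, 0.0003, 0], [-0.023, 0.001, 0], [-0.045, 0.0045, 0], [-0.067, 0.01, 0], [-0.089, 0.018, 0], [-0.109, 0.028, 0], [-0.129, 0.04, 0], [-0.147, 0.0535, 0.0005], [-0.1635, 0.069, 0.0005], [-0.1785, 0.086, 0.0005], [-0.186, 0.0955, 0.0005], [-0.192, 0.1045, 0.0005], [-0.198, 0.1145, 0.0005], [-0.203, 0.1245, 0.0005], [-0.206, 0.131, 0.0005], [-0.206, 0.131, 0.0005]], "dr": [[0, 0, 0], [0, 0, 0], [0, 0, 0], [0, 0, 0], [0, 0, 0], [0, 0, 0], [0, 0, 0], [0, 0, 0], [0, 0, 0], [0, 0, 0], [0, 0, 0], [0, 0, 0], [0, 0, 0], [0, 0, 0], [0, 0, 0], [0, 0, 0]]}}

```text
time: 5.55
eef_pos: [0.5906, -0.0892, 0.2878]
tcp_rot: [0.481, 0.516, -0.482, 0.52]
contact_force: [-2.4, -0.6, 6.2]
opening: 0.125
```

```bash
cat > st.py <<'E'
from h import *
from plant import ctrl,vision
np.set_printoptions(precision=4,suppress=True)
s=ctrl.get_state();print(s["time"],s["eef_pos"],s["opening"],"F",s["contact_force"],"q",s["qpos"])
g=unch(s["eef_pos"]-Ro.from_quat(s["tcp_rot"]).apply([.019,0,0]));v=g-[.094,0,.096]
print("grasp chest",g,"th",np.arctan2(v[2],-v[0]),"L",np.hypot(v[0],v[2]))
E
python3 - <<'E'
from st import *
h0=g
for n in ("scene","top"):
    r=vision.read_camera(n);cv2.imwrite(f"pics/{n}2.png",r["img"][:,:,::-1]);np.savez(n+"2.npz",**r)
E
```

```text
5.55 [ 0.5906 -0.0892  0.2878] 0.1253923827479556 F [-2.4132 -0.6032  6.186 ] q [-0.3179  0.0751  1.7155 -0.0044  1.3455 -0.3904]
grasp chest [-0.0016 -0.0015  0.3068] th 1.1449590540277013 L 0.23152399515452582
```

View pics/scene2.png

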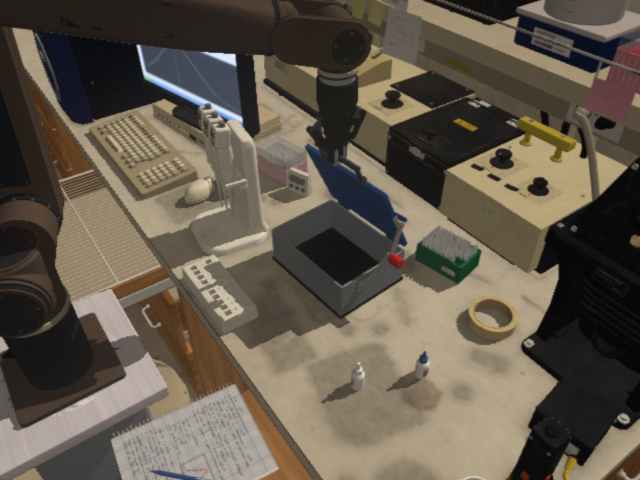

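The scene view shows the lid raised to about 1.14 rad, with the stay nearly straight and its knob at (397,260). Now I pull on to the stop in small steps.

>>> {"op": "play_rows", "data": {"claw": [255, 255, 255, 255, 255], "travel": [[-0.003, 0.006, 0], [-0.005, 0.012, 0], [-0.0065, 0.017, 0], [-0.0075, 0.02, 0], [-0.0075, 0.02, 0]], "dr": [[0, 0, 0], [0, 0, 0], [0, 0, 0], [0, 0, 0], [0, 0, 0]]}}

```text
time: 6.15
eef_pos: [0.609, -0.0878, 0.296]
tcp_rot: [0.479, 0.517, -0.483, 0.519]
contact_force: [-6.1, -1.1, 1.3]
opening: 0.128
```

```bash
python3 st.py
```

```text
6.15 [ 0.609  -0.0878  0.296 ] 0.1275082224833077 F [-6.1355 -1.1218  1.347 ] q [-0.3054  0.114   1.6589 -0.0063  1.368  -0.3777]
grasp chest [ 0.017  -0.0015  0.315 ] th 1.232700079088414 L 0.23213778975391847
```

>>> {"op": "play_rows", "data": {"claw": [255, 255, 255, 255], "travel": [[-0.001, 0.003, 0], [-0.002, 0.006, 0], [-0.003, 0.008, 0], [-0.003, 0.008, 0]], "dr": [[0, 0, 0], [0, 0, 0], [0, 0, 0], [0, 0, 0]]}}

```text
time: 6.55
eef_pos: [0.6113, -0.0876, 0.2969]
tcp_rot: [0.474, 0.522, -0.488, 0.514]
contact_force: [-16.9, -1.7, -0.5]
opening: 0.124
```

```bash
python3 st.py
```

```text
6.55 [ 0.6113 -0.0876  0.2969] 0.12350156311514318 F [-16.9348  -1.6694  -0.5416] q [-0.3014  0.1299  1.64   -0.0124  1.3908 -0.3728]
grasp chest [ 0.0197 -0.0014  0.3159] th 1.2448195690350183 L 0.2321041521426892
```

>>> {"op": "play_rows", "data": {"claw": [255, 255, 255, 255, 255], "travel": [[0.001, -0.003, 0], [0.002, -0.006, 0], [0.003, -0.009, 0], [0.0035, -0.0105, 0], [0.0035, -0.0105, 0]], "dr": [[0, 0, 0], [0, 0, 0], [0, 0, 0], [0, 0, 0], [0, 0, 0]]}}

```text
time: 7.05
eef_pos: [0.6016, -0.0884, 0.2934]
tcp_rot: [0.475, 0.521, -0.487, 0.515]
contact_force: [3.3, -1.2, -5.9]
opening: 0.13
```

Run:
```python
from st import *
for n in ("scene","top"):
    r=vision.read_camera(n);cv2.imwrite(f"pics/{n}3.png",r["img"][:,:,::-1]);np.savez(n+"3.npz",**r)
    print(proj(r,ch([.002,-.149,.135])))
    if n=="scene": cv2.imwrite("pics/crop3.png",cv2.resize(r["img"][130:300,280:440,::-1],None,fx=3.4,fy=3.4,interpolation=2))
    hsv=cv2.cvtColor(r["img"],cv2.COLOR_RGB2HSV);m=cv2.inRange(hsv,(0,150,100),(6,255,255));nn,l,stt,ce=cv2.connectedComponentsWithStats(m)
    print([(c,a[4]) for c,a in zip(ce,stt) if 30<a[4]<400])
```

```text
7.05 [ 0.6016 -0.0884  0.2934] 0.1300027787491032 F [ 3.309  -1.1563 -5.9499] q [-0.3078  0.1089  1.6692 -0.0116  1.3797 -0.3791]
grasp chest [ 0.0099 -0.0015  0.3124] th 1.200138317973213 L 0.2321646742437461
(np.float64(385.98165115134407), np.float64(258.5851165974501))
[(array([387.4876, 257.7273]), np.int32(121))]
(np.float64(404.4562506087069), np.float64(223.60057985460244))
[(array([405.2375, 222.2625]), np.int32(80))]
```

View pics/crop3.png

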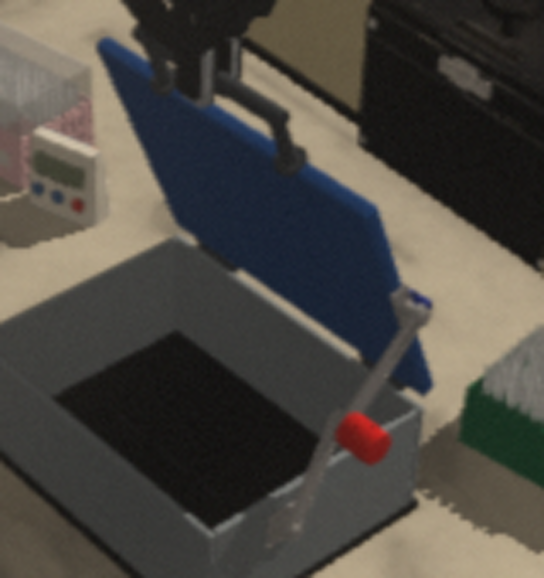

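The knob sits at (387,258), within 1.5 px of its predicted locked position, so the stay is locked. I let go and withdraw upward.

>>> {"op": "play_rows", "data": {"claw": [160, 160, 160, 160, 160, 160, 160, 160, 160], "travel": [[0, 0, 0], [0, 0, 0], [0, 0, 0], [-0.01, 0, 0], [-0.03, 0, 0], [-0.05, 0, 0], [-0.07, -0.005, 0], [-0.07, -0.02, 0], [-0.07, -0.03, 0]], "dr": [[0, 0, 0], [0, 0, 0], [0, 0, 0], [0, 0, 0], [0, 0, 0], [0, 0, 0], [0, 0, 0], [0, 0, 0], [0, 0, 0]]}}

```text
time: 8.05
eef_pos: [0.5728, -0.0902, 0.3662]
tcp_rot: [0.475, 0.521, -0.487, 0.515]
contact_force: [0.2, 1.1, 0.1]
opening: 0.374
```

Run:
```python
from st import *
D2=tool([0,0,-1],RC.apply([0,-1,0]))
for n in ("scene","top"):
    r=vision.read_camera(n);cv2.imwrite(f"pics/{n}4.png",r["img"][:,:,::-1])
    hsv=cv2.cvtColor(r["img"],cv2.COLOR_RGB2HSV);m=cv2.inRange(hsv,(0,150,100),(6,255,255));nn,l,stt,ce=cv2.connectedComponentsWithStats(m)
    print([(c,a[4]) for c,a in zip(ce,stt) if 30<a[4]<400])
s=ctrl.get_state()
for p in ([.53,-.25,.33],[.551,-.4125,.25],[.551,-.4125,.15]): print(rel(s,p,D2))
```

```text
8.05 [ 0.5728 -0.0902  0.3662] 0.37356926491076725 F [0.2333 1.074  0.0866] q [-0.3258  0.0138  1.6396 -0.0119  1.5019 -0.3988]
grasp chest [-0.019  -0.0011  0.3852] th 1.1983861283369603 L 0.31051898020094354
[(array([387.6864, 257.6949]), np.int32(118))]
[(array([405.2963, 222.2222]), np.int32(81))]
(array([ 0.0365, -0.0531,  0.1562]), array([1.5699, 0.0189, 0.0114]))
(array([ 0.1171, -0.0426,  0.3194]), array([1.5699, 0.0189, 0.0114]))
(array([ 0.2171, -0.0406,  0.3189]), array([1.5699, 0.0189, 0.0114]))
```

View pics/scene4.png

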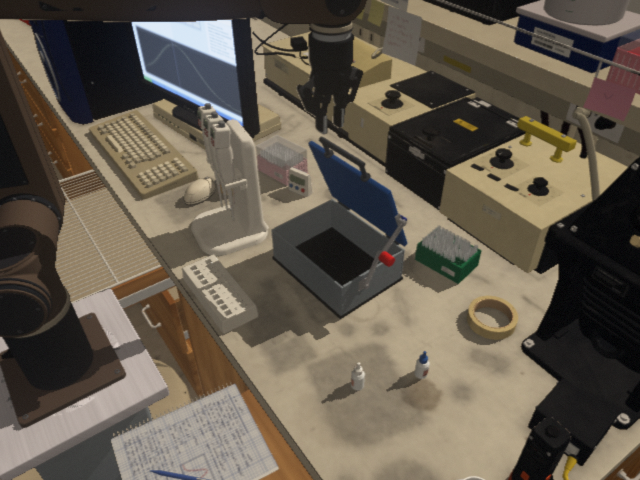

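The lid stands by itself with the knob unmoved, and the gripper is clear. Next is the bottle.

>>> {"op": "play_rows", "data": {"claw": [110, 110, 110, 110, 110, 110, 110, 110, 110, 110, 110, 110, 110], "travel": [[0.005, -0.02, 0.02], [0.01, -0.04, 0.06], [0.02, -0.05, 0.1], [0.035, -0.053, 0.145], [0.06, -0.05, 0.19], [0.085, -0.045, 0.235], [0.11, -0.043, 0.28], [0.13, -0.041, 0.319], [0.16, -0.041, 0.319], [0.19, -0.041, 0.319], [0.22, -0.041, 0.319], [0.22, -0.041, 0.319], [0.22, -0.041, 0.319]], "dr": [[0.12, 0.0, 0], [0.25, 0.0, 0], [0.38, 0.0, 0.0], [0.51, 0.005, 0.005], [0.64, 0.005, 0.005], [0.77, 0.01, 0.005], [0.9, 0.01, 0.01], [1.03, 0.01, 0.01], [1.16, 0.015, 0.01], [1.29, 0.015, 0.01], [1.42, 0.02, 0.01], [1.54, 0.02, 0.01], [1.57, 0.02, 0.01]]}}

```text
time: 9.45
eef_pos: [0.5496, -0.4117, 0.1438]
tcp_rot: [-0.705, -0.027, 0.708, -0.023]
contact_force: [0.1, 0.4, 0.6]
opening: 0.572
```

Run:
```python
from st import *
r=vision.read_camera("wrist");cv2.imwrite("pics/wrist5.png",r["img"][:,:,::-1]);np.savez("wrist5.npz",**r)
hsv=cv2.cvtColor(r["img"],cv2.COLOR_RGB2HSV);m=cv2.inRange(hsv,(100,120,50),(125,255,255));nn,l,stt,ce=cv2.connectedComponentsWithStats(m)
for c,a in zip(ce[1:],stt[1:]):
    if a[4]>30: print(c,a,onz(r,*c,.06))
print(proj(r,[.551,-.4125,.06]),proj(r,[.551,-.4125,.0]))
P=cloud(r);k=(P[...,2]>.012)&(P[...,2]<.038)&(np.hypot(P[...,0]-.551,P[...,1]+.4125)<.03)
print(P[k].min(0),P[k].max(0))
k=(P[...,2]>.045)&(P[...,2]<.075)&(np.hypot(P[...,0]-.551,P[...,1]+.4125)<.03);print(P[k].mean(0),k.sum())
```

```text
9.45 [ 0.5496 -0.4117  0.1438] 0.5719345140568727 F [0.1145 0.3581 0.559 ] q [-0.7907  0.3908  1.6088  0.0012  1.1486  0.7087]
grasp chest [-0.0662 -0.3203  0.1628] th 0.39520442473492207 L 0.17358472146997214
[322.514  228.7944] [314 224  17  12 107] [ 0.5603 -0.4125  0.06  ]
(np.float64(321.55753008833074), np.float64(241.3409679388848)) (np.float64(321.34010842160853), np.float64(219.6207474944023))
[ 0.5433 -0.4241  0.0121] [ 0.5657 -0.4001  0.038 ]
[ 0.5552 -0.4119  0.0541] 367
```

View pics/wrist5.png

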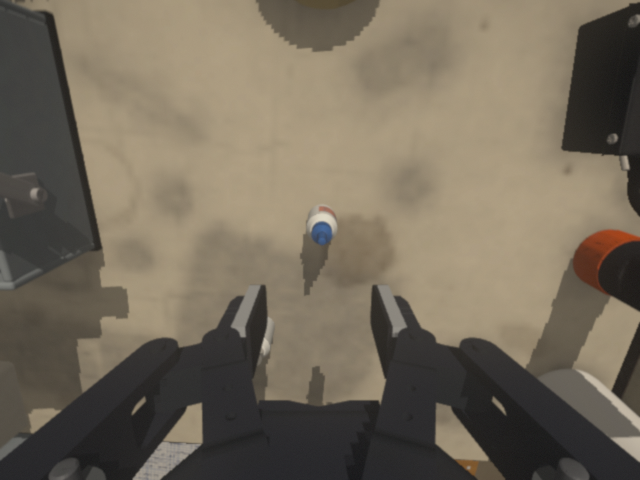

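Run:
```python
from h import *
np.set_printoptions(precision=4,suppress=True)
r=dict(np.load("wrist5.npz"));P=cloud(r)
hsv=cv2.cvtColor(r["img"],cv2.COLOR_RGB2HSV);m=cv2.inRange(hsv,(100,120,50),(125,255,255))>0
m[:200]=0;m[260:]=0
q=P[m];print(q.mean(0),q.min(0),q.max(0))
for v in range(200,250,4): print(v,P[v,321],r["img"][v,321])
for v in range(200,216,2):
    k=np.where(P[v,300:345,2]>.01)[0];print(v,k+300,)
```

```text
[ 0.5578 -0.4126  0.0558] [ 0.5527 -0.4184  0.0491] [ 0.627  -0.4062  0.286 ]
200 [ 0.5686 -0.4109  0.0002] [169 154 128]
204 [ 0.5649 -0.4112 -0.0005] [176 165 143]
208 [ 0.5655 -0.4111  0.0176] [171 115  93]
212 [ 0.5653 -0.4111  0.0309] [187 178 162]
216 [ 0.5635 -0.4112  0.0362] [220 213 194]
220 [ 0.5611 -0.4114  0.0393] [206 198 184]
224 [ 0.5608 -0.4114  0.0493] [ 64  87 122]
228 [ 0.5582 -0.4116  0.0509] [ 72 102 147]
232 [ 0.5567 -0.4117  0.056 ] [ 63  85 120]
236 [ 0.5561 -0.4117  0.0636] [ 63  86 120]
240 [ 0.5543 -0.4118  0.0671] [ 68  92 131]
244 [ 0.5515 -0.4121  0.0672] [ 68  81 103]
248 [ 0.5247 -0.4141  0.0006] [94 85 72]
200 []
202 []
204 []
206 [320 321]
208 [315 316 317 318 319 320 321 322 323 324 325 326 327 328]
210 [312 313 314 315 316 317 318 319 320 321 322 323 324 325 326 327 328 329
 330 331]
212 [303 310 311 312 313 314 315 316 317 318 319 320 321 322 323 324 325 326
 327 328 329 330 331 332 333]
214 [309 310 311 312 313 314 315 316 317 318 319 320 321 322 323 324 325 326
 327 328 329 330 331 332 333 334]
```

Run:
```python
from st import *
D2=tool([0,0,-1],RC.apply([0,-1,0]))
print(rel(s,[.5535,-.412,.013],D2))
```

```text
9.5 [ 0.5501 -0.4121  0.145 ] 0.570141199029249 F [ 0.2551  0.8134 -0.7643] q [-0.7906  0.3899  1.6077  0.0012  1.1485  0.7081]
grasp chest [-0.0658 -0.3207  0.164 ] th 0.4025808862578085 L 0.1736399820747781
(array([ 0.132 ,  0.0007, -0.0036]), array([-0.0026,  0.0021,  0.0042]))
```

>>> {"op": "play_rows", "data": {"claw": [110, 110, 110, 110, 110, 110, 200, 200, 200, 200, 200, 200], "travel": [[0.03, 0.0005, -0.0035], [0.065, 0.0005, -0.0035], [0.095, 0.0005, -0.0035], [0.12, 0.0005, -0.0035], [0.131, 0.0005, -0.0035], [0.132, 0.0005, -0.0035], [0.132, 0.0005, -0.0035], [0.132, 0.0005, -0.0035], [0.132, 0.0005, -0.0035], [0.132, 0.0005, -0.0035], [0.132, 0.0005, -0.0035], [0.132, 0.0005, -0.0035]], "dr": [[0, 0, 0], [0, 0, 0], [0, 0.002, 0.004], [0, 0.002, 0.004], [0, 0.002, 0.004], [0, 0.002, 0.004], [0, 0.002, 0.004], [0, 0.002, 0.004], [0, 0.002, 0.004], [0, 0.002, 0.004], [0, 0.002, 0.004], [0, 0.002, 0.004]], "force": 20}}

```text
time: 10.7
eef_pos: [0.5544, -0.4129, 0.0151]
tcp_rot: [0.707, 0.024, -0.706, 0.026]
contact_force: [0.1, -0.2, 5.8]
opening: 0.275
```

Run:
```python
from st import *
D2=tool([0,0,-1],RC.apply([0,-1,0]))
for p in ([-.09,-.315,.24],[-.08,-.2,.245],[-.05,-.0,.25],[-.05,0,.021]): print(p,ch(p),rel(s,ch(p),D2))
```

```text
10.7 [ 0.5544 -0.4129  0.0151] 0.2749194358716772 F [ 0.0655 -0.227   5.8257] q [-0.7866  0.5513  1.648   0.0001  0.9391  0.7126]
grasp chest [-0.0617 -0.3217  0.0341] th -0.37836966885603596 L 0.1675152392394062
[-0.09, -0.315, 0.24] [ 0.5256 -0.4083  0.24  ] (array([-0.225 , -0.0061,  0.0279]), array([-0.0027, -0.0022, -0.0024]))
[-0.08, -0.2, 0.245] [ 0.527  -0.2929  0.245 ] (array([-0.2302, -0.1211,  0.0182]), array([-0.0027, -0.0022, -0.0024]))
[-0.05, -0.0, 0.25] [ 0.5421 -0.0912  0.25  ] (array([-0.2356, -0.3212, -0.0113]), array([-0.0027, -0.0022, -0.0024]))
[-0.05, 0, 0.021] [ 0.5421 -0.0912  0.021 ] (array([-0.0066, -0.3217, -0.0108]), array([-0.0027, -0.0022, -0.0024]))
```

>>> {"op": "play_rows", "data": {"claw": [200, 200, 200, 200, 200, 200, 200, 200, 200, 200, 200, 200, 200, 200, 200, 200, 200, 200], "travel": [[-0.02, 0, 0.005], [-0.05, 0, 0.01], [-0.09, -0.002, 0.015], [-0.13, -0.004, 0.02], [-0.17, -0.005, 0.025], [-0.21, -0.006, 0.028], [-0.235, -0.02, 0.028], [-0.24, -0.05, 0.025], [-0.24, -0.08, 0.022], [-0.24, -0.11, 0.018], [-0.24, -0.14, 0.018], [-0.24, -0.175, 0.014], [-0.24, -0.21, 0.01], [-0.24, -0.245, 0.005], [-0.24, -0.28, -0.003], [-0.24, -0.31, -0.008], [-0.24, -0.322, -0.011], [-0.24, -0.322, -0.011]], "dr": [[0, 0, 0], [0, 0, 0], [0, 0, 0], [0, 0, 0], [0, 0, 0], [0, 0, 0], [0, 0, 0], [0, 0, 0], [0, 0, 0], [0, 0, 0], [0, 0, 0], [0, 0, 0], [0, 0, 0], [0, 0, 0], [0, 0, 0], [0, 0, 0], [0, 0, 0], [0, 0, 0]]}}

```text
time: 12.5
eef_pos: [0.5416, -0.089, 0.2538]
tcp_rot: [0.707, 0.025, -0.706, 0.027]
contact_force: [-0.4, 0.9, -0.1]
opening: 0.272
```

Run:
```python
from st import *
for n in ("scene","top","wrist"):
    r=vision.read_camera(n);cv2.imwrite(f"pics/{n}6.png",r["img"][:,:,::-1])
D2=tool([0,0,-1],RC.apply([0,-1,0]))
s=ctrl.get_state();print(rel(s,ch([-.05,0,.021]),D2))
```

```text
12.5 [ 0.5416 -0.089   0.2538] 0.2723179891272578 F [-0.3685  0.8773 -0.1253] q [-0.3472 -0.0108  1.8655 -0.0016  1.2849  1.15  ]
grasp chest [-0.0504  0.0022  0.2728] th 0.8859375931285379 L 0.22833798746877212
(array([ 0.2331, -0.0008, -0.0001]), array([-0.0034, -0.0016, -0.0029]))
```

View pics/scene6.png

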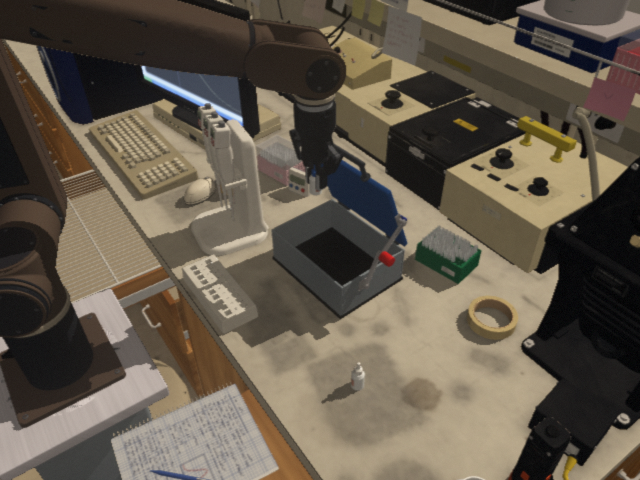

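View pics/wrist6.png

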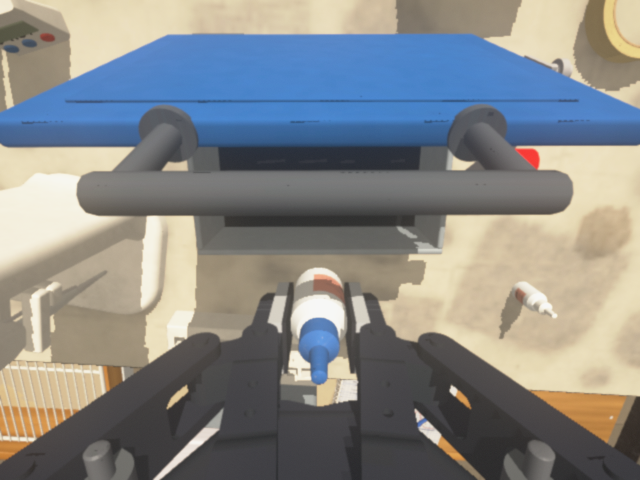

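View pics/top6.png

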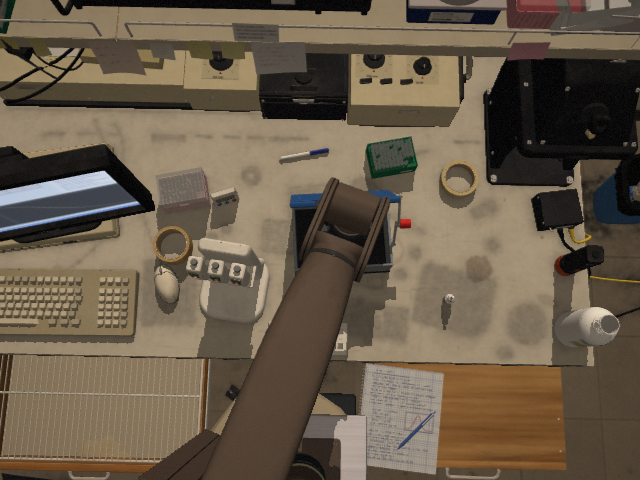

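The bottle is held upright between the pads in the wrist view (body near (318,300)). Before going down beside the lid I check the wrist housing's clearance to the handle.

Run:
```python
from st import *
for n in ("top","scene"):
    r=vision.read_camera(n)
    P=unch(cloud(r).reshape(-1,3));img=r["img"].reshape(-1,3)
    k=(P[:,2]>.25)&(abs(P[:,1])<.13)&(P[:,0]>-.25)&(P[:,0]<.3)
    for z in np.arange(.25,.8,.04):
        q=P[k&(P[:,2]>z)&(P[:,2]<z+.04)]
        if len(q)>5: print(n,z.round(2),len(q),q[:,0].min(),np.percentile(q[:,0],[50,98]),q[:,0].max(),q[:,1].min(),q[:,1].max())
```

```text
12.65 [ 0.5417 -0.0914  0.2541] 0.2744449861920869 F [ 0.7562  0.0942 -0.4842] q [-0.3509 -0.0101  1.8643 -0.0021  1.2848  1.1497]
grasp chest [-0.0505 -0.0001  0.2731] th 0.8864508530003009 L 0.22858214660753765
top 0.25 280 0.019816875907407234 [0.0273 0.0394] 0.040372758720064655 -0.11877006988100779 0.1189069538413445
top 0.29 31 -0.06483792943037492 [-0.0523  0.0162] 0.017290556505954693 -0.040360465956278464 0.06311884512412663
top 0.33 72 -0.06150062711401601 [-0.0518 -0.0402] -0.03803068155320517 -0.04745463696326574 0.054776622067660485
top 0.37 315 -0.08862878278518098 [0.2818 0.2865] 0.28821086940202206 -0.025055281303713633 0.1299538630630698
top 0.41 741 -0.08866427131350711 [0.2836 0.2898] 0.2917449267589158 -0.12988119985273128 0.1299590463580935
top 0.45 2238 -0.10422479924397533 [0.2865 0.2992] 0.2999960180851201 -0.12991309744850196 0.12988645609134614
top 0.49 1173 -0.18386265433746032 [-0.0329  0.298 ] 0.2998093358836587 -0.12919594821340527 0.12981195216620348
top 0.53 3788 -0.21261470820654643 [-0.082  -0.0177] 0.2963442782517747 -0.05842599837486409 0.129903123
[... 678 characters left out ...]
80514020394
scene 0.41 1669 -0.0902490094247959 [-0.0418  0.2896] 0.2920838931401642 -0.12957884842331224 0.12932506012895817
scene 0.45 2553 -0.14961815612887316 [0.2792 0.2982] 0.29997685305227545 -0.12993381226459597 0.12985078666967706
scene 0.49 2972 -0.249092259657491 [-0.1119  0.289 ] 0.29674006445794576 -0.12998525147358167 0.12992534115157034
scene 0.53 4589 -0.24998863130228632 [-0.1407 -0.0293] -0.007674385025220312 -0.0609815871426386 0.08879790247326332
scene 0.57 2000 -0.249989608207673 [-0.2094 -0.1411] -0.12625617419111176 0.017109386199535195 0.11216360223406821
scene 0.61 159 -0.24994453762509497 [-0.2393 -0.2233] -0.22182038092720854 0.05235083088716396 0.11659574063245777
```

Run:
```python
from st import *
for n in ("top","scene"):
    r=vision.read_camera(n)
    P=unch(cloud(r).reshape(-1,3))
    k=(P[:,2]>.25)&(abs(P[:,1])<.13)&(P[:,0]>-.25)&(P[:,0]<.2)
    for z in np.arange(.43,.6,.02):
        q=P[k&(P[:,2]>z)&(P[:,2]<z+.02)]
        if len(q)>5: print(n,z.round(2),len(q),np.percentile(q[:,0],[50,98]),q[:,0].max(),q[:,1].min(),q[:,1].max())
```

```text
12.75 [ 0.5417 -0.0916  0.2542] 0.27438075894770825 F [ 0.6728 -0.7386 -1.141 ] q [-0.3515 -0.0101  1.8642 -0.0017  1.2848  1.1499]
grasp chest [-0.0505 -0.0003  0.2732] th 0.8866301145690451 L 0.22865230799942676
top 0.43 55 [-0.0805 -0.0614] -0.058515491381789464 -0.013457072557434877 0.03754309914272852
top 0.45 70 [-0.0822 -0.071 ] -0.0677177142026974 -0.008161869366694309 0.03138698401628564
top 0.47 21 [-0.0786 -0.0566] -0.054506057562596806 -0.04149394308126688 0.05811609983849771
top 0.49 95 [-0.0822 -0.0481] -0.001809521386034684 -0.045202908690696 0.06043400682457176
top 0.51 619 [-0.073  -0.0023] 0.0043318521568529 -0.0616956945826761 0.06274386250396258
top 0.53 1934 [-0.0544 -0.0128] -0.0015163555121605345 -0.05984243639407528 0.10083511284522495
top 0.55 1838 [-0.1238 -0.0544] -0.040474153822040594 -0.041259103366689774 0.10820344726928567
top 0.57 1436 [-0.1622 -0.1281] -0.12103093216168637 -0.004800557406351876 0.12631808918323206
top 0.59 1870 [-0.2083 -0.1745] -0.16523318532092743 0.03138921948626623 0.12939155202899758
scene 0.43 379 [-0.0714 -0.0334] -0.021592448695328035 -0.035237813354141966 0.020045648318845734
scene 0.45 140 [-0.0759 -0.0436] -0.033954381307278174 -0.05601927650242081 0.011403358999264646
scene 0.47 576 [-0.0877 -0.0456] -0.040123782948236326 -0.06351117551409963 -0.012379486810515103
scene 0.49 1117 [-0.1078 -0.0406] -0.03769525439717339 -0.06585008325885659 0.03804326270432475
scene 0.51 1640 [-0.1295 -0.0398] 0.001141107767967694 -0.06553615097299084 0.0611901453418565
scene 0.53 2670 [-0.1072 -0.0241] -0.006994944336011819 -0.06057248269005599 0.06515166145493594
scene 0.55 1915 [-0.1608 -0.0683] -0.052974722636539226 -0.040175122510239046 0.08709304012146592
scene 0.57 1157 [-0.1955 -0.1371] -0.12685266772018985 0.016719554932221645 0.07843551219830795
scene 0.59 824 [-0.2198 -0.1806] -0.17419283554098353 0.029486716178175505 0.11845030946038547
```

>>> {"op": "play_rows", "data": {"claw": [200, 200, 200, 200, 200, 200, 200, 200, 200, 200, 200, 200], "travel": [[0.01, 0, 0.006], [0.03, 0, 0.006], [0.06, 0, 0.006], [0.09, 0, 0.006], [0.12, 0, 0.006], [0.15, 0, 0.006], [0.175, 0, 0.006], [0.195, 0, 0.006], [0.21, 0, 0.006], [0.22, 0, 0.006], [0.224, 0, 0.006], [0.224, 0, 0.006]], "dr": [[0, 0, 0], [0, 0, 0], [0, 0, 0], [0, 0, 0], [0, 0, 0], [0, 0, 0], [0, 0, 0], [0, 0, 0], [0, 0, 0], [0, 0, 0], [0, 0, 0], [0, 0, 0]]}}

```text
time: 14.05
eef_pos: [0.5362, -0.0925, 0.0302]
tcp_rot: [0.707, 0.024, -0.706, 0.026]
contact_force: [-0.8, 0.4, -1.2]
opening: 0.274
```

Run:
```python
from st import *
for n in ("scene","wrist"):
    r=vision.read_camera(n);cv2.imwrite(f"pics/{n}7.png",r["img"][:,:,::-1])
```

```text
14.05 [ 0.5362 -0.0925  0.0302] 0.27368876835043104 F [-0.7573  0.3505 -1.1564] q [-0.3566  0.2593  2.0221 -0.002   0.8576  1.1456]
grasp chest [-0.056  -0.0008  0.0492] th -0.3024888153435782 L 0.15716517977332692
```

View pics/scene7.png

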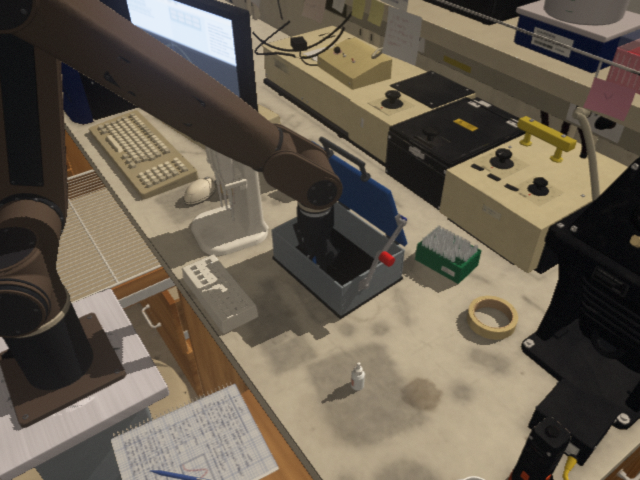

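View pics/wrist7.png

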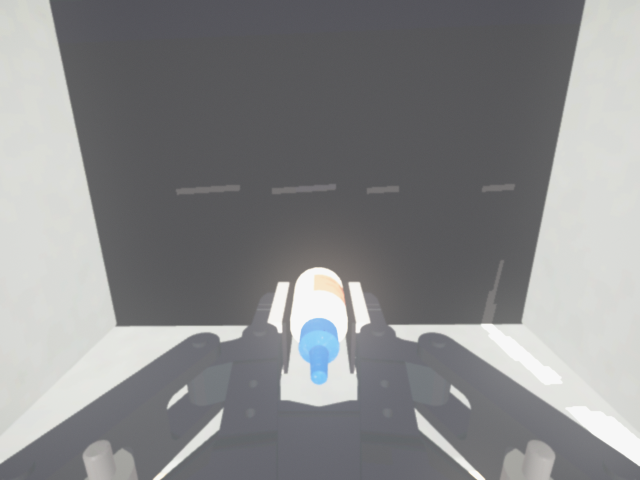

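The bottle is inside the chest with clear space on every side. Lowering the last 9 mm.

>>> {"op": "play_rows", "data": {"claw": [200, 200, 200, 200, 200], "travel": [[0.003, 0, 0], [0.006, 0, 0], [0.008, 0, 0], [0.009, 0, 0], [0.009, 0, 0]], "dr": [[0, 0, 0], [0, 0, 0], [0, 0, 0], [0, 0, 0], [0, 0, 0]]}}

```text
time: 14.65
eef_pos: [0.5369, -0.0926, 0.022]
tcp_rot: [0.708, 0.024, -0.705, 0.026]
contact_force: [0.9, 0.1, 0.3]
opening: 0.273
```

>>> {"op": "play_rows", "data": {"claw": [200, 200, 200], "travel": [[0.001, 0, 0], [0.0015, 0, 0], [0.0015, 0, 0]], "dr": [[0, 0, 0], [0, 0, 0], [0, 0, 0]]}}

```text
time: 14.95
eef_pos: [0.5371, -0.0927, 0.0211]
tcp_rot: [0.708, 0.024, -0.705, 0.026]
contact_force: [-2.2, 0.3, 3.5]
opening: 0.277
```

>>> {"op": "play_rows", "data": {"claw": [130, 130, 130, 130, 130, 130], "travel": [[0, 0, 0], [0, 0, 0], [0, 0, 0], [-0.005, 0, 0], [-0.02, 0, 0], [-0.04, 0, 0]], "dr": [[0, 0, 0], [0, 0, 0], [0, 0, 0], [0, 0, 0], [0, 0, 0], [0, 0, 0]]}}

```text
time: 15.55
eef_pos: [0.5363, -0.0924, 0.0614]
tcp_rot: [0.707, 0.024, -0.706, 0.026]
contact_force: [-0.2, -0.8, 0.1]
opening: 0.49
```

Run:
```python
from st import *
for n in ("wrist",):
    r=vision.read_camera(n);cv2.imwrite(f"pics/{n}8.png",r["img"][:,:,::-1])
```

```text
15.55 [ 0.5363 -0.0924  0.0614] 0.49000077571956746 F [-0.1925 -0.8303  0.1106] q [-0.3563  0.2072  2.0141 -0.0019  0.9178  1.1456]
grasp chest [-0.0559 -0.0007  0.0804] th -0.10356451786283097 L 0.15073309176069333
```

View pics/wrist8.png

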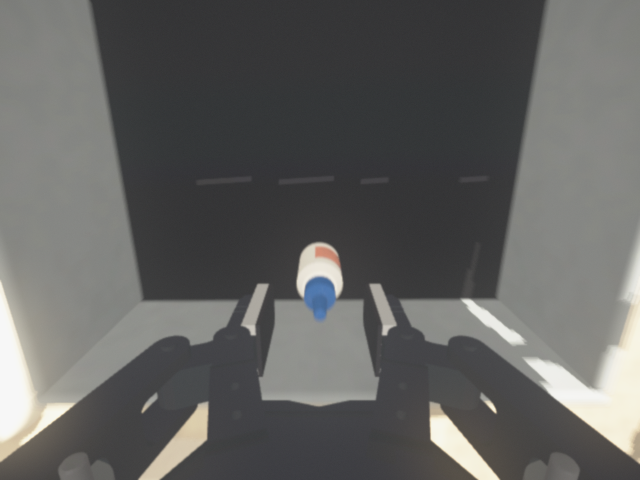

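The bottle stands upright on the floor, let go (body near (320,270)). Now I withdraw and set up for the knob.

Run:
```python
from st import *
D2=tool([0,0,-1],RC.apply([0,-1,0]));a=np.radians(45)
D3=tool(RC.apply([np.cos(a),0,-np.sin(a)]),RC.apply([0,-1,0]))
for p,d in (([-.06,0,.24],D2),([-.09,-.27,.24],D2),([-.09,-.27,.24],D3),([-.04,-.151,.18],D3)): print(p,ch(p),rel(s,ch(p),d))
```

```text
15.6 [ 0.5393 -0.0933  0.0659] 0.4902622145445678 F [ 1.6346 -0.3595  2.5053] q [-0.3561  0.2025  2.0098 -0.0019  0.9189  1.1456]
grasp chest [-0.0531 -0.0018  0.0849] th -0.0754227052731298 L 0.14754260055861068
[-0.06, 0, 0.24] [ 0.5322 -0.0919  0.24  ] (array([-0.1742, -0.0009,  0.0055]), array([-0.0039, -0.0088, -0.0056]))
[-0.09, -0.27, 0.24] [ 0.5223 -0.3634  0.24  ] (array([-0.1729,  0.2692,  0.0345]), array([-0.0039, -0.0088, -0.0056]))
[-0.09, -0.27, 0.24] [ 0.5223 -0.3634  0.24  ] (array([-0.1729,  0.2692,  0.0345]), array([-0.0015,  0.7766, -0.0069]))
[-0.04, -0.151, 0.18] [ 0.5633 -0.241   0.18  ] (array([-0.1132,  0.1497, -0.0145]), array([-0.0015,  0.7766, -0.0069]))
```

>>> {"op": "play_rows", "data": {"claw": [130, 130, 130, 130, 130, 200, 255, 255, 255, 255, 255, 255, 255, 255, 255, 255, 255, 255, 255, 255], "travel": [[-0.03, 0, 0.005], [-0.07, 0, 0.006], [-0.11, 0, 0.006], [-0.15, 0, 0.01], [-0.173, 0.02, 0.013], [-0.173, 0.06, 0.018], [-0.173, 0.1, 0.024], [-0.173, 0.14, 0.03], [-0.173, 0.18, 0.035], [-0.173, 0.22, 0.035], [-0.173, 0.25, 0.035], [-0.173, 0.268, 0.035], [-0.173, 0.268, 0.035], [-0.173, 0.268, 0.035], [-0.165, 0.25, 0.03], [-0.15, 0.22, 0.015], [-0.135, 0.19, 0.0], [-0.125, 0.165, -0.01], [-0.115, 0.15, -0.0145], [-0.115, 0.15, -0.0145]], "dr": [[0, 0, 0], [0, 0, 0], [0, 0, 0], [0, 0, 0], [0, 0, 0], [0, 0, 0], [0, 0.05, 0], [0, 0.15, 0], [0, 0.25, 0], [0, 0.35, 0], [0, 0.45, 0], [0, 0.55, 0], [0, 0.65, -0.005], [0, 0.74, -0.005], [0, 0.777, -0.007], [0, 0.777, -0.007], [0, 0.777, -0.007], [0, 0.777, -0.007], [0, 0.777, -0.007], [0, 0.777, -0.007]]}}

```text
time: 17.6
eef_pos: [0.5628, -0.2386, 0.1804]
tcp_rot: [0.923, 0.036, -0.383, 0.013]
contact_force: [-0.1, 1.0, -0.3]
opening: -0.0
```

Run:
```python
from st import *
print("tcp chest",unch(s["eef_pos"]))
for n in ("scene","wrist"):
    r=vision.read_camera(n);cv2.imwrite(f"pics/{n}9.png",r["img"][:,:,::-1])
    hsv=cv2.cvtColor(r["img"],cv2.COLOR_RGB2HSV);m=cv2.inRange(hsv,(0,150,100),(6,255,255));nn,l,stt,ce=cv2.connectedComponentsWithStats(m)
    print([(c,a[4]) for c,a in zip(ce,stt) if 30<a[4]<9000])
s=ctrl.get_state()
a=np.radians(45);D3=tool(RC.apply([np.cos(a),0,-np.sin(a)]),RC.apply([0,-1,0]))
for f in (54,48,41,34,28,24):
    E=np.array([-.043+.077*np.cos(np.radians(f)),-.151,.073+.077*np.sin(np.radians(f))]);
    for b in ((.03,.011) if f==54 else (.011,)): print(f,b,rel(s,ch(E-b*np.array([.707,0,-.707])),D3))
```

```text
17.6 [ 0.5628 -0.2386  0.1804] -0.00045541507065521695 F [-0.0839  0.9816 -0.2865] q [-0.7976 -0.045   2.185   0.9942  0.7041  0.0052]
grasp chest [-0.0537 -0.1486  0.1939] th 0.5852563298571045 L 0.17718720199204466
tcp chest [-0.0403 -0.1485  0.1804]
[(array([386.9852, 257.8593]), np.int32(135))]
[(array([318.6573, 256.8427]), np.int32(1214))]
54 0.03 (array([ 0.0333, -0.0006,  0.0038]), array([-0.0004, -0.0011, -0.0011]))
54 0.011 (array([ 0.0523, -0.0007,  0.0038]), array([-0.0004, -0.0011, -0.0011]))
48 0.011 (array([ 0.0603, -0.0007,  0.003 ]), array([-0.0004, -0.0011, -0.0011]))
41 0.011 (array([ 0.0697, -0.0007,  0.0031]), array([-0.0004, -0.0011, -0.0011]))
34 0.011 (array([ 0.079 , -0.0007,  0.0043]), array([-0.0004, -0.0011, -0.0011]))
28 0.011 (array([ 0.0868, -0.0007,  0.0063]), array([-0.0004, -0.0011, -0.0011]))
24 0.011 (array([ 0.0919, -0.0007,  0.008 ]), array([-0.0004, -0.0011, -0.0011]))
```

View pics/scene9.png

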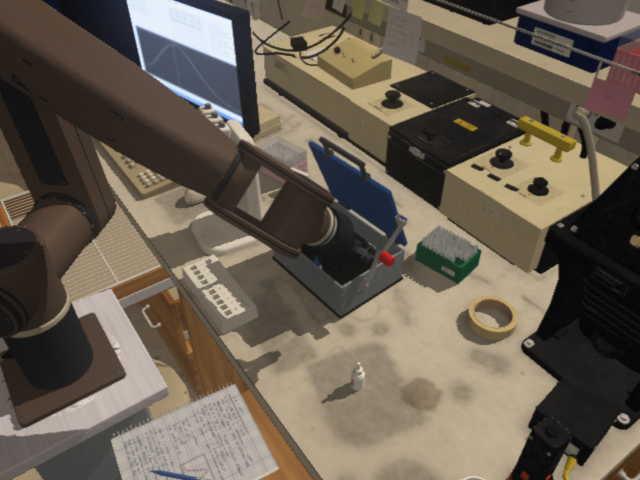

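View pics/wrist9.png

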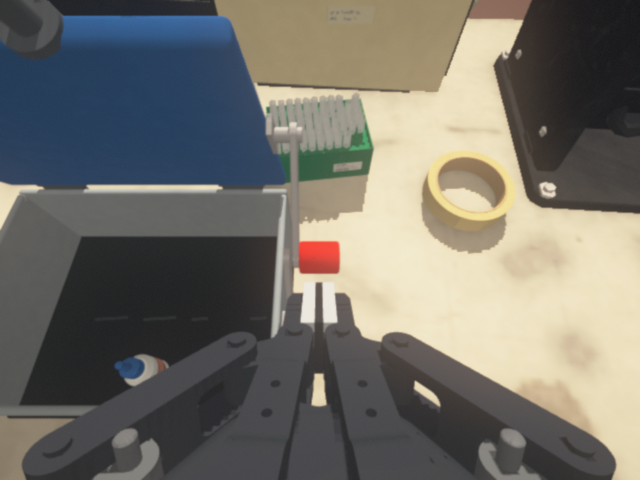

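Tool lined up with the knob (knob column 319 against finger centre 319). Pushing along the elbow's arc.

>>> {"op": "play_rows", "data": {"claw": [255, 255, 255, 255, 255, 255, 255, 255], "travel": [[0.02, -0.001, 0.004], [0.04, -0.001, 0.004], [0.052, -0.001, 0.004], [0.06, -0.001, 0.003], [0.07, -0.001, 0.003], [0.079, -0.001, 0.004], [0.087, -0.001, 0.006], [0.087, -0.001, 0.006]], "dr": [[0, 0, 0], [0, 0, 0], [0, 0, 0], [0, 0, 0], [0, 0, 0], [0, 0, 0], [0, 0, 0], [0, 0, 0]]}}

```text
time: 18.5
eef_pos: [0.6205, -0.2358, 0.1157]
tcp_rot: [0.923, 0.034, -0.383, 0.014]
contact_force: [-0.2, -0.5, 0.0]
opening: -0.002
```

```bash
cat > kn.py <<'E'
from st import *
import sys
print("tcp chest",unch(s["eef_pos"]))
tag=sys.argv[1]
px={};R={}
for n in ("scene","top","wrist"):
    r=vision.read_camera(n);R[n]=r;cv2.imwrite(f"pics/{n}{tag}.png",r["img"][:,:,::-1]);np.savez(f"{n}{tag}.npz",**r)
    hsv=cv2.cvtColor(r["img"],cv2.COLOR_RGB2HSV);m=cv2.inRange(hsv,(0,150,100),(6,255,255));nn,l,stt,ce=cv2.connectedComponentsWithStats(m)
    px[n]=[(c,a[4]) for c,a in zip(ce,stt) if 30<a[4]<9000];print(n,px[n])
if px["scene"] and px["top"]:
    p,e=cross(R["scene"],px["scene"][0][0],R["top"],px["top"][0][0]);print("knob chest",unch(p),e)
E
python3 kn.py 10
```

```text
18.5 [ 0.6205 -0.2358  0.1157] -0.0021455176381188846 F [-0.1695 -0.5064  0.0103] q [-0.7098  0.171   2.1006  1.1593  0.5768 -0.1334]
grasp chest [ 0.004  -0.15    0.1291] th 0.35243037339833183 L 0.09586468399110504
tcp chest [ 0.0175 -0.15    0.1157]
scene [(array([397.9885, 260.2529]), np.int32(87))]
top [(array([402.5781, 212.9844]), np.int32(64))]
wrist [(array([318.9117, 270.7625]), np.int32(1541))]
knob chest [ 0.0348 -0.1511  0.1121] 0.0018054800234718312
```

View pics/scene10.png

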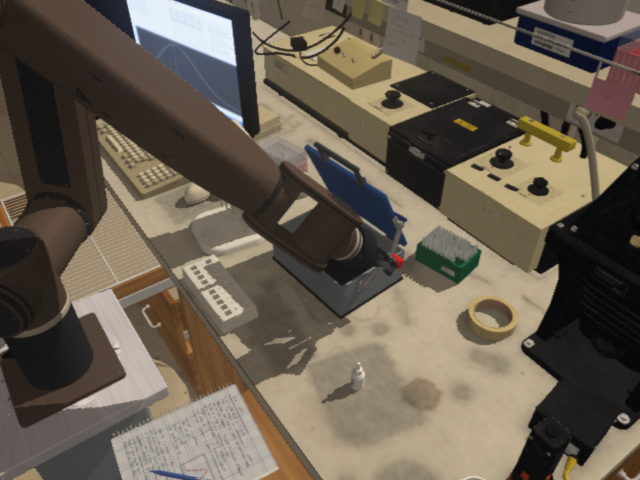

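View pics/wrist10.png

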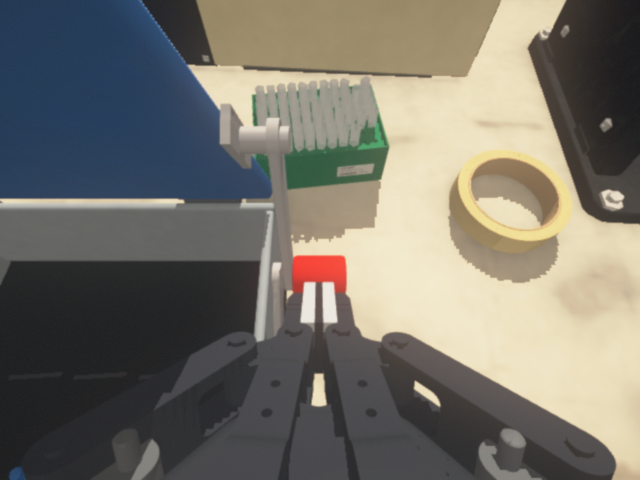

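The knob moved about 40 mm, to (35,112) mm in the chest frame. The push force has vanished and the lid is still up, so the stay is broken. Backing off to see whether it stays that way.

>>> {"op": "play_rows", "data": {"claw": [255, 255, 255, 255, 255, 255, 255, 255, 160, 160, 160], "travel": [[-0.01, 0, -0.003], [-0.03, 0, -0.003], [-0.06, 0, -0.003], [-0.09, 0, -0.003], [-0.12, 0, -0.003], [-0.15, 0, -0.003], [-0.18, 0.0, -0.02], [-0.2, 0.0, -0.05], [-0.22, 0.0, -0.08], [-0.24, 0, -0.11], [-0.24, 0, -0.11]], "dr": [[0, 0, 0], [0, 0, 0], [0, 0, 0], [0, 0, 0], [0, 0, 0], [0, 0, 0], [0, -0.12, 0], [0, -0.25, 0], [0, -0.38, 0], [0, -0.5, 0], [0, -0.6, 0]]}}

```text
time: 19.75
eef_pos: [0.5304, -0.2438, 0.3738]
tcp_rot: [0.771, 0.025, -0.635, 0.027]
contact_force: [-0.3, 0.4, -0.4]
opening: 0.374
```

```bash
python3 kn.py 11
python3 - <<'E'
from h import *
np.set_printoptions(precision=4,suppress=True)
for n in ("scene","top"):
    r=dict(np.load(f"{n}11.npz"));P=unch(cloud(r).reshape(-1,3)).reshape(480,640,3)
    hsv=cv2.cvtColor(r["img"],cv2.COLOR_RGB2HSV);m=cv2.inRange(hsv,(100,120,40),(125,255,255))>0
    k=m&(abs(P[...,1])<.118)&(P[...,0]>-.1)&(P[...,0]<.1)&(P[...,2]>.12)&(P[...,2]<.4)
    q=P[k];v=q[:,[0,2]]-[.094,.096];f=np.polyfit(v[:,1],v[:,0],1);print(n,k.sum(),"lid angle",np.arctan2(1,-f[0]),f)
E
```

```text
19.75 [ 0.5304 -0.2438  0.3738] 0.37396897696519366 F [-0.2587  0.3825 -0.3868] q [-0.657  -0.0852  1.7306  0.1235  1.3469  0.8214]
grasp chest [-0.0767 -0.1511  0.3924] th 1.0484569295251776 L 0.34206038971246183
tcp chest [-0.073  -0.1513  0.3738]
scene [(array([396.5739, 260.0522]), np.int32(115))]
top [(array([402.6883, 213.5844]), np.int32(77))]
wrist [(array([317.6322, 149.5575]), np.int32(348))]
knob chest [ 0.0321 -0.1504  0.114 ] 0.0003392035976123583
scene 1277 lid angle 1.1519899387077 [-0.4451 -0.009 ]
top 1658 lid angle 1.0948325847292173 [-0.5155  0.0116]
```

View pics/scene11.png

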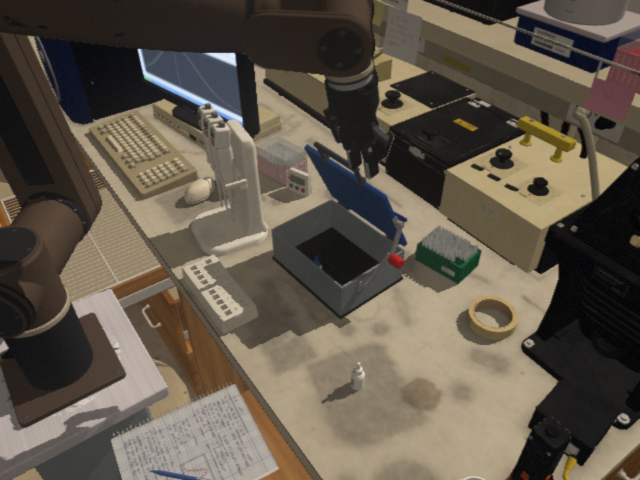

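The stay remains broken: the knob is at (397,260), the same place as on the way up at about 1.145 rad. So the bar should be where I held it at t=5.55, and I take it again there.

Run:
```python
from st import *
D=tool([0,0,-1],RC.apply([1,0,0]))
for p in ([.57,-.15,.40],[.5906,-.0895,.38],[.5906,-.0895,.287]): print(p,rel(s,p,D))
```

```text
19.9 [ 0.5289 -0.2423  0.3647] 0.36939160113674674 F [-0.4191 -0.404   0.029 ] q [-0.6584 -0.0818  1.7429  0.1281  1.3423  0.8169]
grasp chest [-0.0779 -0.1497  0.3834] th 1.031726001403206 L 0.3349078425081641
[0.57, -0.15, 0.4] (array([-0.0257, -0.089 , -0.0536]), array([-1.5649, -0.1469, -0.1472]))
[0.5906, -0.0895, 0.38] (array([-0.0014, -0.1478, -0.0745]), array([-1.5649, -0.1469, -0.1472]))
[0.5906, -0.0895, 0.287] (array([ 0.0899, -0.1478, -0.0572]), array([-1.5649, -0.1469, -0.1472]))
```

>>> {"op": "play_rows", "data": {"claw": [160, 160, 160, 160, 160, 160, 160, 160, 160, 160, 160, 160, 160, 160], "travel": [[-0.02, 0, -0.01], [-0.035, -0.01, -0.02], [-0.035, -0.03, -0.03], [-0.03, -0.05, -0.04], [-0.03, -0.07, -0.05], [-0.025, -0.089, -0.055], [-0.025, -0.11, -0.065], [-0.025, -0.13, -0.075], [-0.025, -0.148, -0.079], [-0.025, -0.148, -0.079], [-0.025, -0.148, -0.079], [-0.01, -0.148, -0.076], [-0.001, -0.148, -0.0745], [-0.001, -0.148, -0.0745]], "dr": [[-0.13, -0.012, -0.012], [-0.26, -0.024, -0.024], [-0.39, -0.037, -0.037], [-0.52, -0.049, -0.049], [-0.65, -0.061, -0.061], [-0.78, -0.073, -0.073], [-0.91, -0.085, -0.085], [-1.04, -0.098, -0.098], [-1.17, -0.11, -0.11], [-1.3, -0.122, -0.122], [-1.43, -0.134, -0.134], [-1.565, -0.147, -0.147], [-1.565, -0.147, -0.147], [-1.565, -0.147, -0.147]]}}

```text
time: 21.3
eef_pos: [0.589, -0.0893, 0.3761]
tcp_rot: [0.481, 0.519, -0.483, 0.516]
contact_force: [0.0, 0.1, 0.4]
opening: 0.371
```

```bash
python3 kn.py 12
python3 - <<'E'
from st import *
D=tool([0,0,-1],RC.apply([1,0,0]));print(rel(s,[.5906,-.0895,.287],D))
r=dict(np.load("wrist12.npz"))
for th in (1.1,1.145,1.19): print(th,proj(r,handle(th,.2295)))
E
```

```text
21.3 [ 0.589  -0.0893  0.3761] 0.3705273980827297 F [0.0471 0.0503 0.3842] q [-0.3209  0.0415  1.5939  0.0006  1.5115 -0.3915]
grasp chest [-0.0031 -0.0016  0.3951] th 1.2569424458869758 L 0.31445469577861496
tcp chest [-0.0032 -0.0015  0.3761]
scene [(array([396.9159, 259.9065]), np.int32(107))]
top [(array([402.7887, 213.2958]), np.int32(71))]
wrist []
knob chest [ 0.0328 -0.1507  0.1142] 0.0003522324673776896
21.45 [ 0.5903 -0.0896  0.3796] 0.37415928071533433 F [ 0.1277  0.2571 -0.187 ] q [-0.3206  0.0407  1.5885  0.0003  1.512  -0.3927]
grasp chest [-0.0019 -0.002   0.3986] th 1.2639464752986809 L 0.3174668767850561
(array([ 0.0926,  0.0003, -0.0001]), array([-0.0021, -0.0001, -0.0004]))
1.1 (np.float64(306.7959737456908), np.float64(244.05648063450883))
1.145 (np.float64(320.1824716975103), np.float64(246.1327408193456))
1.19 (np.float64(334.34005058298015), np.float64(248.07684021162893))
```

View pics/wrist12.png

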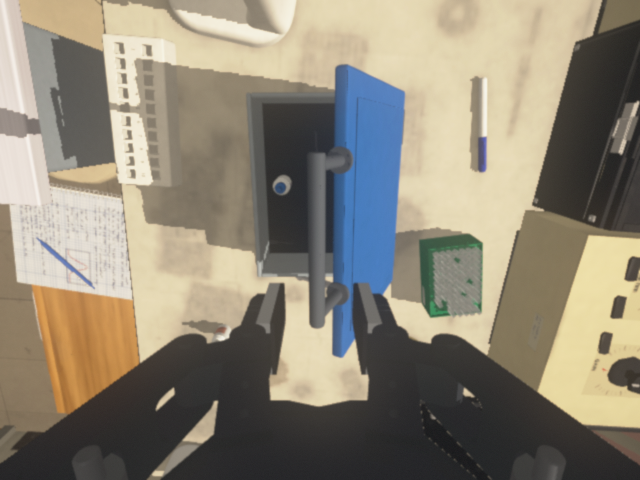

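View pics/scene12.png

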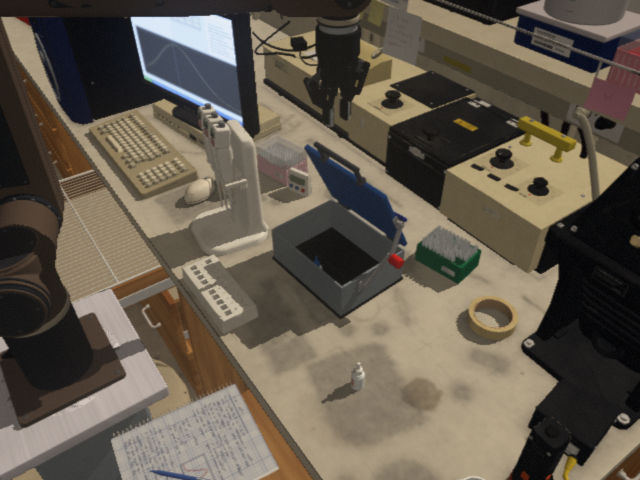

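The wrist view shows the bar at column 317, midway between the open fingers. I predicted 320 for 1.145 rad, so the lid is at about 1.135. Descending and gripping.

>>> {"op": "play_rows", "data": {"claw": [160, 160, 160, 160, 255, 255, 255, 255, 255, 255], "travel": [[0.03, -0.001, 0], [0.06, -0.002, 0], [0.085, -0.002, 0], [0.094, -0.002, 0], [0.094, -0.002, 0], [0.094, -0.002, 0], [0.094, -0.002, 0], [0.094, -0.002, 0], [0.094, -0.002, 0], [0.094, -0.002, 0]], "dr": [[0, 0, 0], [0, 0, 0], [0, 0, 0], [0, 0, 0], [0, 0, 0], [0, 0, 0], [0, 0, 0], [0, 0, 0], [0, 0, 0], [0, 0, 0]], "force": 30}}

```text
time: 22.45
eef_pos: [0.5888, -0.0898, 0.2865]
tcp_rot: [0.482, 0.517, -0.481, 0.518]
contact_force: [2.5, -0.5, -1.4]
opening: 0.13
```

Run:
```python
from st import *
R=Ro.from_quat(s["tcp_rot"]).inv()
t0=np.arctan2(v[2],-v[0]);
# true arc: use L=.2295 like grasp path
for th in (1.1,1.0,.9,.8,.7,.6,.5,.4,.3,.2,.1,0,-.02): print(th,np.round(R.apply(handle(th)-handle(1.138)),4))
print("opening start pose",rel(s,[.4589,-.099,.0767]))
```

```text
22.45 [ 0.5888 -0.0898  0.2865] 0.12959091064249142 F [ 2.5181 -0.4807 -1.3561] q [-0.3218  0.0735  1.7195  0.0003  1.3462 -0.394 ]
grasp chest [-0.0034 -0.0021  0.3055] th 1.1357221486163493 L 0.23104081822233166
1.1 [ 0.0038 -0.0078  0.    ]
1.0 [ 0.0151 -0.0276  0.    ]
0.9 [ 0.0283 -0.0462  0.0001]
0.8 [ 0.0433 -0.0633  0.0001]
0.7 [ 0.0599 -0.0789  0.0001]
0.6 [ 0.078  -0.0927  0.0001]
0.5 [ 0.0974 -0.1047  0.0002]
0.4 [ 0.1179 -0.1147  0.0002]
0.3 [ 0.1393 -0.1225  0.0002]
0.2 [ 0.1614 -0.1282  0.0002]
0.1 [ 0.1839 -0.1317  0.0002]
0 [ 0.2067 -0.1329  0.0001]
-0.02 [ 0.2112 -0.1328  0.0001]
opening start pose (array([ 0.2095, -0.1307, -0.0004]), array([0., 0., 0.]))
```

Gripped (opening 0.13, about 11 mm on the 12 mm bar). Lowering along the arc at about 0.5 rad/s.

>>> {"op": "play_rows", "data": {"claw": [255, 255, 255, 255, 255, 255, 255, 255, 255, 255, 255, 255, 255, 255, 255, 255, 255, 255, 255], "travel": [[0.004, -0.008, 0], [0.009, -0.0175, 0], [0.015, -0.0275, 0], [0.0215, -0.037, 0], [0.0285, -0.046, 0], [0.0355, -0.055, 0], [0.0435, -0.0635, 0], [0.0515, -0.0715, 0], [0.06, -0.079, 0], [0.069, -0.086, 0], [0.078, -0.0925, 0], [0.0875, -0.099, 0], [0.0975, -0.1045, 0], [0.1075, -0.11, 0], [0.118, -0.1145, 0], [0.1285, -0.1185, 0], [0.1395, -0.1225, 0], [0.1505, -0.1255, 0], [0.1505, -0.1255, 0]], "dr": [[0, 0, 0], [0, 0, 0], [0, 0, 0], [0, 0, 0], [0, 0, 0], [0, 0, 0], [0, 0, 0], [0, 0, 0], [0, 0, 0], [0, 0, 0], [0, 0, 0], [0, 0, 0], [0, 0, 0], [0, 0, 0], [0, 0, 0], [0, 0, 0], [0, 0, 0], [0, 0, 0], [0, 0, 0]]}}

```text
time: 24.35
eef_pos: [0.4641, -0.0991, 0.1339]
tcp_rot: [0.483, 0.516, -0.481, 0.519]
contact_force: [7.1, -1.7, -3.4]
opening: 0.128
```

Run:
```python
from st import *
r=vision.read_camera("scene");cv2.imwrite("pics/scene13.png",r["img"][:,:,::-1])
s=ctrl.get_state()
for p in ([.4585,-.099,.097-.019],[.4585,-.099,.096-.02]): print("end",rel(s,p))
```

```text
24.35 [ 0.4641 -0.0991  0.1339] 0.12800194479804428 F [ 7.0533 -1.6653 -3.3853] q [-0.4251 -0.0581  2.1428  0.0012  1.0531 -0.4974]
grasp chest [-0.1285 -0.002   0.1529] th 0.2502907512601127 L 0.22963527932581873
end (array([ 0.0564, -0.0059, -0.0005]), array([0., 0., 0.]))
end (array([ 0.0584, -0.0059, -0.0005]), array([0., 0., 0.]))
```

View pics/scene13.png

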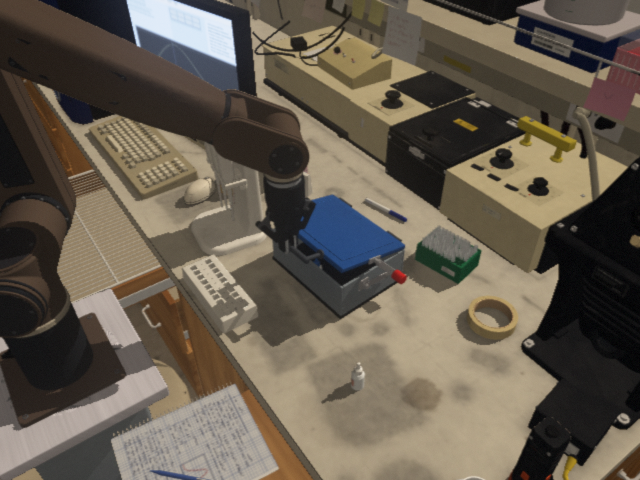

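The lid is at about 0.25 rad and following the grip, and the knob is folding down (402,277). Closing slowly.

>>> {"op": "play_rows", "data": {"claw": [255, 255, 255, 255, 255, 255, 255, 255], "travel": [[0.01, -0.0025, 0], [0.02, -0.004, 0], [0.03, -0.005, 0], [0.039, -0.0055, 0], [0.047, -0.006, 0], [0.053, -0.006, 0], [0.058, -0.006, 0], [0.059, -0.006, 0]], "dr": [[0, 0, 0], [0, 0, 0], [0, 0, 0], [0, 0, 0], [0, 0, 0], [0, 0, 0], [0, 0, 0], [0, 0, 0]]}}

```text
time: 25.2
eef_pos: [0.4591, -0.1007, 0.0811]
tcp_rot: [0.48, 0.518, -0.482, 0.518]
contact_force: [-13.8, 3.9, 40.6]
opening: 0.124
```

```bash
python3 st.py
```

```text
25.2 [ 0.4591 -0.1007  0.0811] 0.12434828795949643 F [-13.8198   3.9211  40.5682] q [-0.4312  0.0178  2.1805 -0.0026  0.9436 -0.5036]
grasp chest [-0.1335 -0.0033  0.1001] th 0.01815254849479655 L 0.2275681056645383
```

>>> {"op": "play_rows", "data": {"claw": [255, 255], "travel": [[-0.001, 0, 0], [-0.001, 0, 0]], "dr": [[0, 0, 0], [0, 0, 0]]}}

```text
time: 25.4
eef_pos: [0.4589, -0.1007, 0.0822]
tcp_rot: [0.48, 0.518, -0.482, 0.518]
contact_force: [2.7, -0.7, -1.1]
opening: 0.126
```

```bash
python3 kn.py 14
python3 - <<'E'
from h import *
np.set_printoptions(precision=4,suppress=True)
for f in ("scene0","scene14"):
    r=dict(np.load(f+".npz"));P=unch(cloud(r).reshape(-1,3)).reshape(480,640,3)
    hsv=cv2.cvtColor(r["img"],cv2.COLOR_RGB2HSV);m=cv2.inRange(hsv,(100,120,40),(125,255,255))>0
    k=m&(abs(P[...,1])<.11)&(abs(P[...,0])<.085)&(P[...,2]>.05);q=P[k];print(f,k.sum(),np.polyfit(q[:,0],q[:,2],1))
cv2.imwrite("pics/crop14.png",cv2.resize(cv2.imread("pics/scene14.png")[170:330,240:430],None,fx=3.4,fy=3.4,interpolation=2))
E
```

```text
25.4 [ 0.4589 -0.1007  0.0822] 0.12564089682426283 F [ 2.6806 -0.6542 -1.0803] q [-0.4311  0.0157  2.1803 -0.003   0.9462 -0.5035]
grasp chest [-0.1337 -0.0032  0.1012] th 0.022730201793873223 L 0.2277775215430118
tcp chest [-0.1338 -0.0033  0.0822]
scene [(array([396.1376, 285.5046]), np.int32(109))]
top [(array([397.8525, 217.6557]), np.int32(61))]
wrist []
knob chest [ 0.041  -0.1501  0.0352] 0.0009348415357855394
scene0 5153 [-0.0012  0.1029]
scene14 4438 [-0.0046  0.1032]
```

View pics/crop14.png

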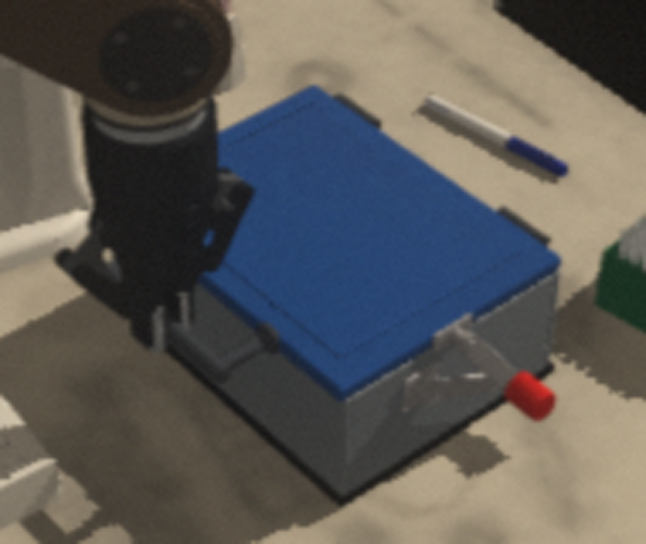

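The lid is level to within about 0.003 rad of its starting slope, and the knob is back at its original pixel position. I ease down 1 mm, release and retreat straight up.

>>> {"op": "play_rows", "data": {"claw": [255, 255, 160, 160, 160, 160, 160, 160, 160, 160, 160, 160, 160], "travel": [[0.0005, 0, 0], [0.0008, 0, 0], [0.0005, 0, 0], [0.0, 0, 0], [0, 0, 0], [-0.005, 0, 0], [-0.02, 0, 0], [-0.05, 0, 0], [-0.09, 0, 0], [-0.13, 0, 0], [-0.17, 0, 0], [-0.2, 0, 0], [-0.2, 0, 0]], "dr": [[0, 0, 0], [0, 0, 0], [0, 0, 0], [0, 0, 0], [0, 0, 0], [0, 0, 0], [0, 0, 0], [0, 0, 0], [0, 0, 0], [0, 0, 0], [0, 0, 0], [0, 0, 0], [0, 0, 0]]}}

```text
time: 26.85
eef_pos: [0.4613, -0.1013, 0.2876]
tcp_rot: [0.481, 0.515, -0.481, 0.522]
contact_force: [0.4, 0.6, -0.0]
opening: 0.372
```

```bash
python3 kn.py 15
python3 - <<'E'
from h import *
np.set_printoptions(precision=4,suppress=True)
for f in ("scene0","scene15","top0","top15"):
    r=dict(np.load(f+".npz"));P=unch(cloud(r).reshape(-1,3)).reshape(480,640,3)
    hsv=cv2.cvtColor(r["img"],cv2.COLOR_RGB2HSV);m=cv2.inRange(hsv,(100,120,40),(125,255,255))>0
    k=m&(abs(P[...,1])<.11)&(abs(P[...,0])<.085)&(P[...,2]>.05)&(P[...,2]<.13);q=P[k];print(f,k.sum(),np.polyfit(q[:,0],q[:,2],1))
E
```

```text
26.85 [ 0.4613 -0.1013  0.2876] 0.3719161535574354 F [ 0.4011  0.6063 -0.0386] q [-0.4301 -0.2218  1.9956 -0.0025  1.3584 -0.5037]
grasp chest [-0.1315 -0.0039  0.3066] th 0.7511756297658645 L 0.3085627562856011
tcp chest [-0.1314 -0.004   0.2876]
scene [(array([396.5155, 285.5567]), np.int32(97))]
top [(array([397.8413, 217.7619]), np.int32(63))]
wrist []
knob chest [ 0.0412 -0.1504  0.0349] 4.728965343356822e-05
scene0 5153 [-0.0012  0.1029]
scene15 5151 [-0.0007  0.103 ]
top0 6097 [0.0001 0.1035]
top15 3703 [-0.0043  0.1036]
```

View pics/scene15.png

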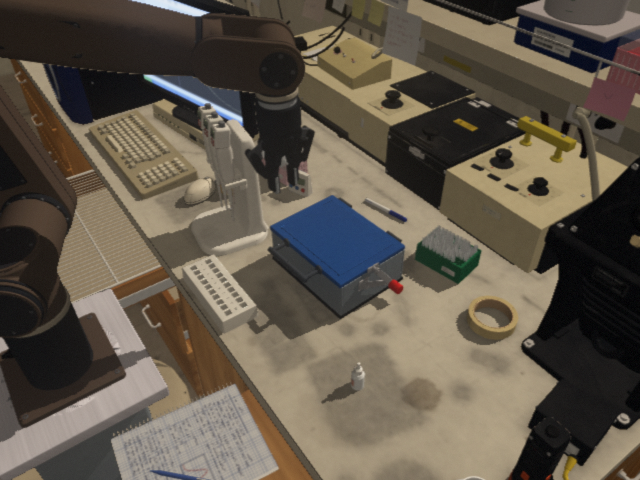

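View pics/wrist15.png

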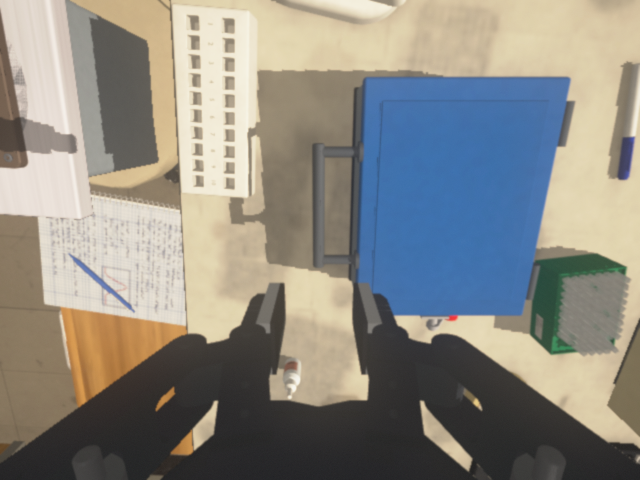

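The lid is fully shut, with the same pixel count and slope as at the start. The knob is at (397,286) as before, the white bottle is unmoved at (358,376), and the gripper is clear. Handing in.

```bash
python3 -c "
from plant import ctrl
print(ctrl.sign_off())"
```

```text
the job is handed in; nothing more can be done
None
```

The job is done and handed in at about 27 s of the 72 s allowed; the sign-off reported no verdict.

- **Lid up:** I raised the lid by its handle and pulled it against the straight stay with about 17 N. After easing off and letting go, the knob stayed within 1.5 px of its locked position.
- **Bottle in:** I set the blue-tipped bottle upright on the chest floor, about 56 mm in front of centre.
- **Stay broken and lid down:** I pushed the knob back and down about 40 mm, and the stay stayed broken with the lid near 1.14 rad. I then lowered the lid in the grip at no more than about 0.5 rad/s.

**Last checks:**
- **Lid:** in the scene view its slope is within 0.001 rad of the start and the knob is back where it began. The top-view fit read 0.004 rad off, but the arm was partly hiding the lid.
- **Bottle:** it was upright after release and still in the chest in pictures before lowering. It could not be seen once the lid was shut.
- **White bottle, tape roll, timer:** the white bottle shows at the same pixel position. I did not measure the tape roll or timer, but the arm never worked near them.
- **Shutting force:** at the very end of closing I pressed the lid onto its seat with about 40 N at the wrist for a moment, then eased off. That force came through the gripped bar, so I don't expect it to count against the 40 N body-contact limit, but I can't confirm that.

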